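# Swing a slotted rail into line in the assembly jig

### The job

Take the pine rail that has the open slot in one end, lay it flat on the bench with the slot pushed fully onto the jig's steel post and the rail slanting about 30 degrees out from the fence on the open side, and let go of it. Then take it near its free end and, with the rail flat and its slot kept fully on the post, swing it round the post, in under the fixed lip, until it lies flush along the fence. Last, turn the wooden button fully across the rail to lock it in, and leave all the other things where they are.

Things in the scene. Friction and masses are not known exactly. Their poses are not given: they have to be found in the camera images.
- rail: the loose slotted pine rail, 280 mm long, 44 mm wide, 36 mm tall, about 0.2 kg, lying flat. Origin at the centre of its underside; x runs along it from the slotted end (x = -140 mm) to the free end (x = +140 mm), z up. The slot is cut right through from top to bottom in the middle of the end: 25 mm wide, 13 mm deep, open towards -x
- rail_seat (a point): the point of the rail, on its middle line 137 mm from its origin towards the slotted end, at underside height, that coincides with the post's axis when the slot is pushed fully onto the post
- rail_free (a point): middle of the lower edge of the rail's free end face, 140 mm from its origin
- jig: the jig, fixed to the bench. Origin on the bench at the axis of its steel post (20 mm across, 45 mm tall). x runs parallel to the fence, from the post's end along it, y towards the fence's side, z up. The -y side is open bench. A rail in line has its middle line at y = 0 to 1 mm and its free end at x = 277 mm, 87 mm beyond the fence: room for a finger on both sides
- fence_end (a point): lower corner of the fence's flat face at the end away from the post: jig x = 190, y = 23 mm, on the bench. The wooden fence runs from jig x = 30 to 190 mm, its face at y = 23 mm, 24 mm thick (to y = 47 mm), 40 mm tall; axes as the jig's
- lip (a point): middle of the front lower edge of the fixed plywood lip on the fence: jig x = 152, y = 11 mm, 40 mm above the bench. The lip spans jig x = 120 to 185 mm, is 12 mm thick and overhangs the fence's face by 12 mm: the 36 mm tall rail slides in under it but cannot be lowered in from above
- button (a joint): angle of the wooden turn-button on top of the fence, rad: 0 = open, lying along the fence and pointing to the post (jig -x); pi/2 = closed, pointing to jig -y across the rail at jig x = 100 mm, at its stop. It grows counter-clockwise seen from above, turns about the vertical and stays where it is left (friction about 0.04 N m)
- button_pivot (a point): the button's pivot, on the top of the fence at jig x = 100, y = 35 mm, 40 mm above the bench. The button is a bar 20 mm wide, 12 mm thick (underside 40 mm above the bench), from 10 mm behind the pivot to 65 mm ahead of it
- button_knob (a point): middle of the upright round wooden knob on the button's free end: 16 mm across, 28 mm tall, from 52 to 80 mm above the bench (this point is 66 mm above the bench), 55 mm from the pivot; it moves with the button
- plain_rail: the plain pine rail without a slot: same wood and section as the slotted one (44 mm wide, 36 mm tall) but 250 mm long, both ends square. A bystander. Origin at the centre of its underside, x along it
- glue: white glue bottle, 64 mm across, 190 mm tall, upright. A bystander. Origin at the centre of its underside
- cup: paper cup, 76 mm across at the rim, 85 mm tall, upright. A bystander. Origin at the centre of its underside
- mallet: rubber mallet lying down, 310 mm long, 66 mm tall. A bystander. Origin on the bench below its handle, x along the handle to the head, which is centred 110 mm from the origin
- tape: grey tape measure, 66 x 38 mm, 62 mm tall. A bystander. Origin at the centre of its underside
- pencil: flat red carpenter's pencil, 170 mm long along x, 8 mm tall. A bystander. Origin at the centre of its underside
- driver: blue-handled screwdriver lying along its x, 200 mm long. A bystander. Origin on the bench below it

How it is judged:
By the outcome, as a careful person would: the job done as asked, in the order asked, and still so for the second after the job is handed in, with the robot touching nothing.
It also fails if it takes over 66 s, if anything falls off the work surface, if the arm or the gripper's body presses on something with over 40 N, if the wrist force passes 120 N, or if a joint passes its speed limit or range.

### The arm

A 7-joint arm with a two-finger parallel gripper is mounted at the origin on the work surface. World frame = base frame: x ahead of the robot, y to its left, z up, the work surface at z = 0. Lengths are in m, angles in rad, forces in N, time in s.
With the tool pointing down it reaches from about 0.425 to 0.95 m from the base axis. Payload 4.7 kg.
Tool frame: the origin (TCP) lies midway between the tips of the shut fingers; the grasp point (between the pads) lies 19 mm behind it; z points along the fingers, y is the direction in which the jaws open and shut (so a half turn about z gives the same grasp; the last joint's range is limited). The gripper opens to 87 mm and grips with 3 to 60 N. Pads are 19 mm wide; open, the fingers measure 117 mm over their backs; the gripper's body (75 mm by 190 mm) begins 51 mm behind the grasp point.
Start: joints at [1.235, 0.469, -0.049, 1.532, 0.024, 1.141, -0.082], TCP at [0.204, -0.643, 0.223] pointing down, gripper open.
Joint ranges: [-2.59, 2.59], [-0.33, 1.99], [-1.39, 1.29], [0.1, 2.45], [-1.04, 4.18], [0.21, 1.99], [-2.66, 2.66]. Speed limits (rad/s): [2.57, 2.57, 3.14, 3.14, 3.14, 3.14, 3.14].

### API

Orientations are given as a unit quaternion [w, x, y, z].
In Python, from bench import * gives the robot as it stands. The module is installed in compiled form; this text tells all that it offers.
- The arm moves only by the tool jog_arm, never from a script. Its argument "series" is a list of rows, each an object of numbers: "claw": the closure, from 0 (fully open) to 1 (shut); "x", "y", "z": the shift along the tool's x, y, z in mm; "roll": the turn about the tool's z in rad. In form: [{"claw": .., "x": .., "y": .., "z": .., "roll": ..}, ...]. A call has 1 to 5 rows; each row is the pose to reach, as a shift and turn from the pose commanded when the call began, along the tool's axes at that moment; what a row does not reach only later rows make up. A row lasts 1/12 s, in which the tool goes at most 41.7 mm and 7.16 degrees, less where a joint would pass 70% of its speed; a pose out of reach is approached as far as the arm can. A call with a gripper value outside its range is refused whole. The fingers move at their own pace and stop on an object; "grip_force" is the grip in N (left out, the last holds). Time passes only in rows, so rows that repeat a pose let the fingers close. It gives the time, the measured TCP pose, the force and the opening at its end, in the units of the state.
- get_state(): the state, without advancing time (a new reading comes with each control period).
- snapshot(name): name is "side" or "top" or "wrist"; returns the picture (420x560x3 uint8, red, green, blue); there is no depth.
- get_calibration(name): a dict with "intrinsics" (3x3 intrinsics, pixels), "R" (3x3) and "t" (3): a world point X has camera coordinates R X + t. Camera axes: x right, y down, z forward; pixel columns grow to the right and rows downward; lengths in m; the calibration is good to about 2 mm. A picture is of the moment at which its call begins: read the wrist's pose just before it. get_calibration takes no time and is no camera call; for the wrist camera it gives the pose at the moment of the call.
- sign_off(): hands the job in, once; it reports no verdict.
The state is a dict: "time": time; "joint_pos": joint angles; "qd": joint speeds; "joint_efforts": joint torques, N m; "eef_pos": TCP position; "eef_rot": TCP orientation; "force": force on the tool from outside, world axes, zero at the start; "moment": the same for the moment, N m; "grip_width": finger opening in m.
Only numpy, scipy, OpenCV 4.12 (cv2) and the standard library are available. Lean on these libraries where they do the work, as an engineer would, in place of code of your own. Each camera call takes 0.05 s, during which the arm holds its last target.

## Working session

There is one attempt and no reset: what is moved stays moved. The work goes in short steps, Python scripts to look and compute and a tool call to move; the robot and the scene stay as the last step left them, time stands still between calls to the robot, and variables do not carry over. Pictures are saved under pics/ and viewed, and the job is handed in when it is done.

Besides the shell and the picture viewer there is one more tool, called by a JSON object that holds its "fn" and its "kwargs", one argument or row to a line. jog_arm: Moves the arm, as the interface text tells. Its arguments: {"type":"object","properties":{"series":{"type":"array","items":{"type":"object","properties":{"claw":{"type":"number"},"x":{"type":"number"},"y":{"type":"number"},"z":{"type":"number"},"roll":{"type":"number"}}}},"grip_force":{"type":"number"}},"required":["series"]}

```bash
mkdir -p pics; python3 - <<'E'
from bench import *
import cv2
s=get_state();print({k:(np.round(v,3).tolist() if hasattr(v,'__len__') else v) for k,v in s.items()} if 0 else s)
for n in ["side","top","wrist"]:
    c=get_calibration(n);print(n,c)
    im=snapshot(n);cv2.imwrite(f"pics/a_{n}.png",im[:,:,::-1])
E
```

```text
{'time': 0.0, 'joint_pos': array([ 1.2350925 ,  0.46945202, -0.04858747,  1.53370336,  0.0241204 ,
        1.14101905, -0.08229687]), 'qd': array([-6.58908804e-04,  1.94574136e-03, -1.54921786e-03,  5.91504447e-04,
        7.53377338e-04,  1.74884931e-03,  3.25602976e-05]), 'joint_efforts': array([-1.44112801e-03, -5.07976413e+01, -8.08724225e-02, -2.36158061e+01,
       -6.11642981e-02,  3.79379955e-02,  1.52240450e-04]), 'eef_pos': array([ 0.20367267, -0.64289598,  0.22148831]), 'eef_rot': array([-9.77450861e-04,  9.88253677e-01,  1.52819089e-01, -2.00013457e-04]), 'force': array([ 0.41489438, -0.40055124,  0.43062061]), 'moment': array([-0.01351226, -0.00525274,  0.0268097 ]), 'grip_width': 0.08666796202846828}
side {'intrinsics': array([[435.35585697,   0.        , 275.25798277],
       [  0.        , 435.35585697, 207.07454995],
       [  0.        ,   0.        ,   1.        ]]), 'R': array([[ 9.72146058e-01, -2.34375056e-01,  6.12835142e-04],
       [-1.78769667e-01, -7.43190675e-01, -6.44755013e-01],
       [ 1.51569945e-01,  6.26686487e-01, -7.64389036e-01]]), 't': array([-0.53641341,  0.13422571,  1.13813013])}
top {'intrinsics': array([[412.13560799,   0.        , 283.89044441],
       [  0.        , 412.13560799, 206.50512426],
       [  0.        ,   0.        ,   1.        ]]), 'R': array([[-0.05064025, -0.99870838, -0.00414091],
       [-0.97619637,  0.05037345, -0.21095773],
       [ 0.21089384, -0.00664061, -0.97748641]]), 't': array([0.02024516, 0.56822009, 1.23077634])}
wrist {'intrinsics': array([[315.16361644,   0.        , 272.85516969],
       [  0.        , 315.16361644, 214.14147738],
       [  0.        ,   0.        ,   1.        ]]), 'R': array([[ 0.30059961, -0.95374741, -0.00239934],
       [-0.91037826, -0.28767883,  0.29740933],
       [-0.28434362, -0.08721682, -0.95474705]]), 't': array([-0.67407784, -0.03578705,  0.39251641])}
```

View pics/a_side.png

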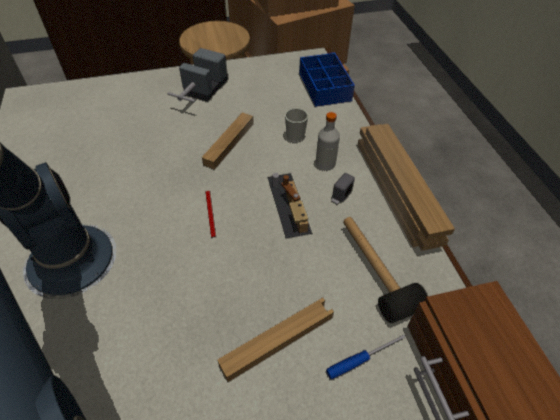

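View pics/a_top.png

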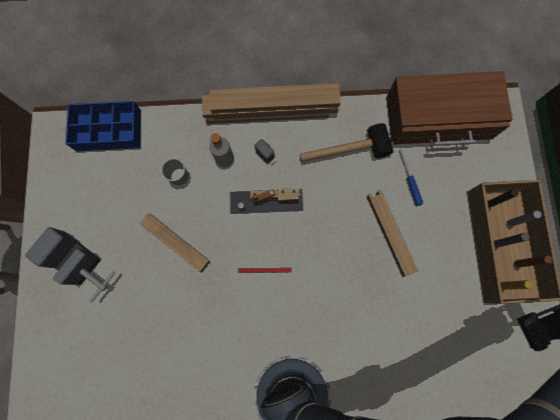

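View pics/a_wrist.png

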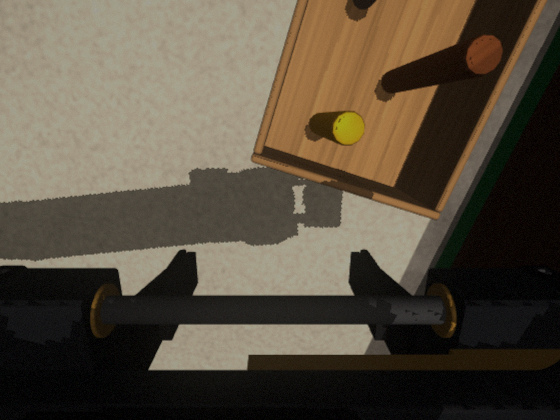

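```bash
cat > h.py <<'E'
import numpy as np, cv2
from bench import *
def ray(c,px):
    K,R,t=c["intrinsics"],c["R"],c["t"]
    d=R.T@np.linalg.solve(K,[px[0],px[1],1.]);return -R.T@t,d
def atz(c,px,z):
    o,d=ray(c,px);return o+d*(z-o[2])/d[2]
def tri(obs):
    A=np.zeros((3,3));b=np.zeros(3);L=[]
    for c,p in obs:
        o,d=ray(c,p);d/=np.linalg.norm(d);M=np.eye(3)-np.outer(d,d);A+=M;b+=M@o;L.append((o,M))
    X=np.linalg.solve(A,b);return X,[np.linalg.norm(M@(X-o))*1000 for o,M in L]
def proj(c,X):
    p=c["intrinsics"]@(c["R"]@np.asarray(X)+c["t"]);return p[:2]/p[2]
def crop(f,x0,y0,w,h,k,out):
    im=cv2.imread(f)[y0:y0+h,x0:x0+w];cv2.imwrite(out,cv2.resize(im,None,fx=k,fy=k,interpolation=cv2.INTER_CUBIC))
E
python3 - <<'E'
from h import *
crop("pics/a_top.png",225,180,90,40,8,"pics/b1.png")
crop("pics/a_top.png",355,180,70,100,6,"pics/b2.png")
crop("pics/a_side.png",262,165,60,75,8,"pics/b3.png")
crop("pics/a_side.png",210,290,130,95,6,"pics/b4.png")
E
```

```text
(no output)
```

View pics/b1.png

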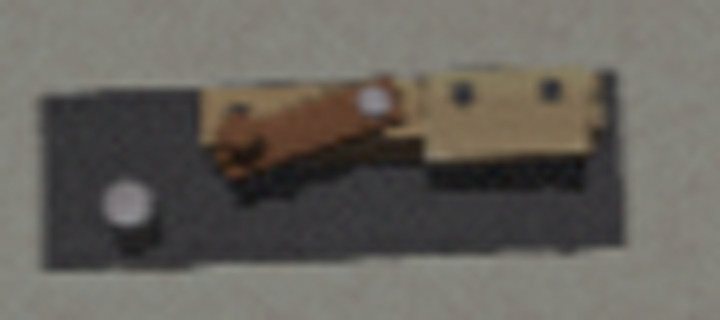

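View pics/b2.png

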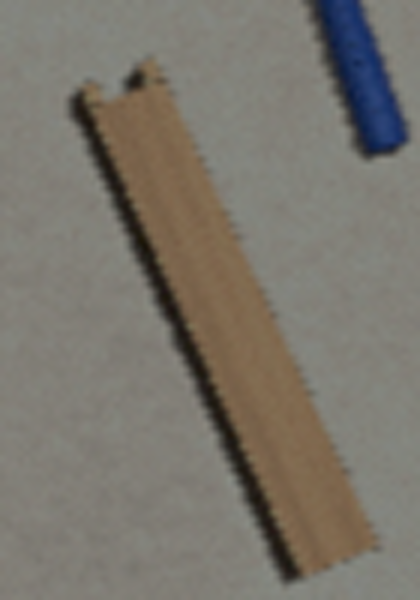

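View pics/b3.png

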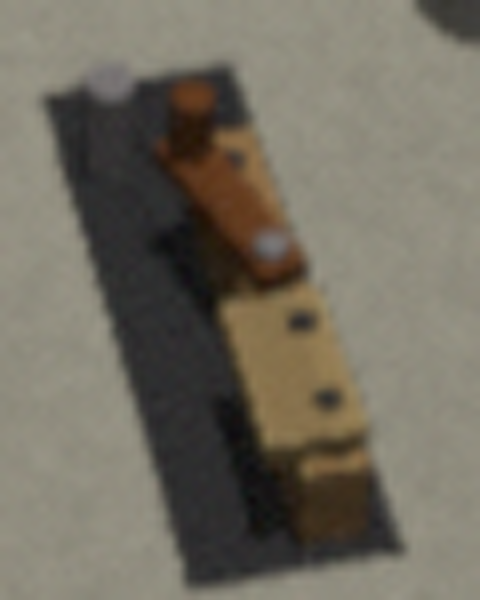

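View pics/b4.png

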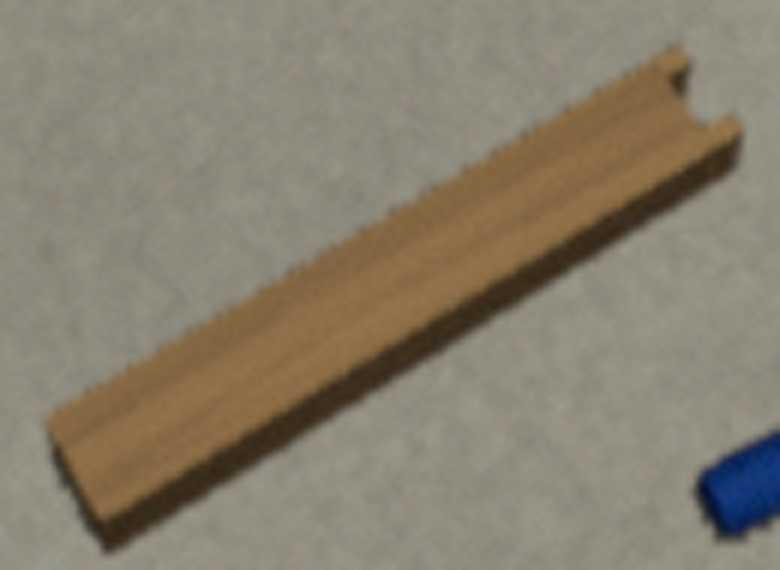

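```bash
python3 - <<'E'
from h import *
T,S=get_calibration("top"),get_calibration("side")
def f(c,o,k): return (o[0]+(c[0]+.5)/k-.5,o[1]+(c[1]+.5)/k-.5)
P={"post":((128,203),(108,83)),"pivot":((375,100),(270,243)),"knobtop":((238,145),(193,95)),
"lipFL":((427,158),(222,318)),"lipFR":((588,152),(268,448)),"lipBL":((425,75),(318,290)),"lipBR":((595,70),(365,435)),
"baseFL":((43,268),(46,97)),"baseFR":((622,245),(188,585)),"baseBL":((43,97),(234,68)),"baseBR":((613,72),(402,550))}
for n,(a,b) in P.items():
    X,e=tri([(T,f(a,(225,180),8)),(S,f(b,(262,165),8))]);print(n,(X*1000).round(1),np.round(e,1), (atz(T,f(a,(225,180),8),0)*1000).round(1) if 'base' in n else '')
Q={"tipL":((85,82),(680,45)),"tipR":((153,58),(740,122)),"freeL":((297,577),(50,422)),"freeR":((380,547),(105,520))}
D={}
for n,(a,b) in Q.items():
    X,e=tri([(T,f(a,(355,180),6)),(S,f(b,(210,290),6))]);D[n]=X;print(n,(X*1000).round(1),np.round(e,1))
a=(D["tipL"]+D["tipR"])/2;b=(D["freeL"]+D["freeR"])/2
print(np.linalg.norm(a-b),np.linalg.norm(D["tipL"]-D["tipR"]),(a+b)/2,np.degrees(np.arctan2(*(b-a)[[1,0]])))
E
```

```text
post [583.1 128.3  44.8] [1. 1.] 
pivot [616.8  28.2  57.4] [1.2 1.2] 
knobtop [599.3  81.5  80.1] [2.2 2.2] 
lipFL [594.9   8.8  45.4] [1.2 1.2] 
lipFR [593.1 -55.   52. ] [0.6 0.6] 
lipBL [628.    8.   51.9] [0.6 0.6] 
lipBR [625.3 -59.5  55.2] [0.9 0.9] 
baseFL [568.  168.2   1. ] [0.6 0.6] [568.8 168.3   0. ]
baseFR [564.  -68.7   3.3] [1.5 1.5] [566.2 -68.9   0. ]
baseBL [6.410e+02 1.666e+02 6.000e-01] [0.2 0.2] [640.9 166.7   0. ]
baseBR [ 6.386e+02 -6.950e+01  3.000e-01] [0.7 0.7] [639.4 -69.6   0. ]
tipL [ 600.4 -282.4   40.7] [1.8 1.8]
tipR [ 611.9 -319.7   41.8] [1.2 1.2]
freeL [ 336.7 -368.8   31.7] [0.4 0.4]
freeR [ 349.8 -410.6   40. ] [0.1 0.1]
0.27747569061493454 0.03905194808220912 [ 0.47470952 -0.34538464  0.0385265 ] -161.3705058056264
```

```bash
cat >> h.py <<'E'
def pose():
    s=get_state();w,x,y,z=s["eef_rot"]
    from scipy.spatial.transform import Rotation as Ro
    R=Ro.from_quat([x,y,z,w]).as_matrix();return s,np.array(s["eef_pos"])*1000,R
def go(X,head=None):
    s,p,R=pose();h=np.degrees(np.arctan2(R[1,0],R[0,0]))
    d=R.T@(np.array(X)-p)
    print("t",round(s["time"],2),"p",p.round(1),"head",round(h,2),"F",s["force"].round(1),"w",round(s["grip_width"]*1000,1),"j7",round(s["joint_pos"][6],2))
    print("shift",d.round(1),"roll", None if head is None else round(-np.radians(head-h),3))
E
python3 - <<'E'
from h import *
T,S=get_calibration("top"),get_calibration("side")
def f(c,o,k): return (o[0]+(c[0]+.5)/k-.5,o[1]+(c[1]+.5)/k-.5)
for nm,C,o,Q in (("top",T,(355,180),[(85,82),(153,58),(297,577),(380,547)]),("side",S,(210,290),[(680,45),(740,122),(50,422),(105,520)])):
    X=np.array([atz(C,f(q,o,6),.036) for q in Q])*1000
    a=(X[0]+X[1])/2;b=(X[2]+X[3])/2
    print(nm,X.round(1).tolist(),((a+b)/2).round(1),np.degrees(np.arctan2(*(a-b)[[1,0]])))
go([470,-345,200],18.6)
E
```

```text
top [[603.3, -283.6, 36.0], [614.6, -321.2, 36.0], [336.9, -367.5, 36.0], [349.9, -411.8, 36.0]] [ 476.2 -346.1   36. ] 18.193549348091626
side [[599.7, -280.3, 36.0], [612.2, -317.2, 36.0], [336.5, -370.6, 36.0], [349.9, -409.1, 36.0]] [ 474.6 -344.3   36. ] 19.12907130290649
t 0.15 p [ 203.7 -643.1  221.7] head 17.58 F [ 0.6  0.5 -0.3] w 87.0 j7 -0.08
shift [ 343.9 -203.7   22. ] roll -0.018
```

{"fn": "jog_arm", "kwargs": {
  "series": [
    {"x":344,"y":-204,"z":22,"roll":-0.02,"claw":0},
    {"x":344,"y":-204,"z":22,"roll":-0.02,"claw":0},
    {"x":344,"y":-204,"z":22,"roll":-0.02,"claw":0},
    {"x":344,"y":-204,"z":22,"roll":-0.02,"claw":0},
    {"x":344,"y":-204,"z":22,"roll":-0.02,"claw":0}
  ]
}}

```text
time: 0.57
eef_pos: [0.3432, -0.4865, 0.2108]
eef_rot: [-0.0, 0.987, 0.163, -0.0]
force: [0.8, -0.3, -0.6]
grip_width: 0.0874
```

```bash
python3 - <<'E'
from h import *
go([470,-345,200],18.6)
E
```

```text
t 0.57 p [ 343.2 -486.5  210.8] head 18.7 F [ 0.8 -0.3 -0.6] w 87.4 j7 -0.4
shift [165.4 -93.4  10.8] roll 0.002
```

{"fn": "jog_arm", "kwargs": {
  "series": [
    {"x":165,"y":-93,"z":11,"claw":0},
    {"x":165,"y":-93,"z":11,"claw":0},
    {"x":165,"y":-93,"z":11,"claw":0},
    {"x":165,"y":-93,"z":11,"claw":0},
    {"x":165,"y":-93,"z":11,"claw":0}
  ]
}}

```text
invalid input at $.series[0]: expected keys claw, x, y, z, roll
```

```bash
python3 - <<'E'
from h import *
go([470,-345,200],18.6)
c=get_calibration("wrist")
im=snapshot("wrist");cv2.imwrite("pics/c_wrist.png",im[:,:,::-1])
import json;json.dump({k:np.array(v).tolist() for k,v in c.items()},open("c_w.json","w"))
E
```

```text
t 0.57 p [ 343.2 -486.5  210.8] head 18.7 F [ 0.8 -0.3 -0.6] w 87.4 j7 -0.4
shift [165.4 -93.4  10.8] roll 0.002
```

View pics/c_wrist.png

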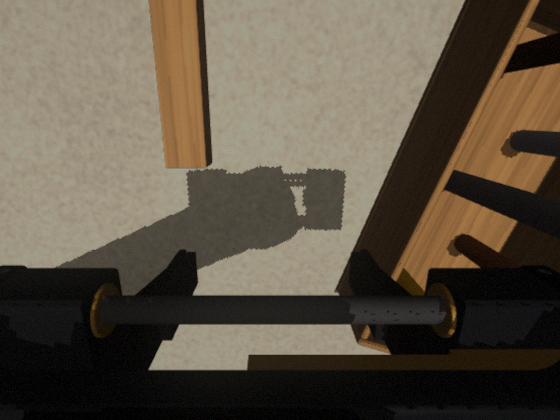

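All keys are required, so that move was refused. The picture shows the rail's free end at about (166–211, 167), ahead of the gripper.

{"fn": "jog_arm", "kwargs": {
  "series": [
    {"x":165,"y":-93,"z":11,"roll":0,"claw":0},
    {"x":165,"y":-93,"z":11,"roll":0,"claw":0},
    {"x":165,"y":-93,"z":11,"roll":0,"claw":0},
    {"x":165,"y":-93,"z":11,"roll":0,"claw":0},
    {"x":165,"y":-93,"z":11,"roll":0,"claw":0}
  ]
}}

```text
time: 1.03
eef_pos: [0.4722, -0.3421, 0.1999]
eef_rot: [-0.001, 0.986, 0.166, 0.001]
force: [0.5, 0.6, 0.2]
grip_width: 0.087
```

```bash
python3 - <<'E'
from h import *
c=get_calibration("wrist")
im=snapshot("wrist");cv2.imwrite("pics/d_wrist.png",im[:,:,::-1])
go([475,-345,10],18.6)
import json;json.dump({k:np.array(v).tolist() for k,v in c.items()},open("d_w.json","w"))
E
```

```text
t 1.08 p [ 474.9 -338.7  199.7] head 19.39 F [ 2.7  3.1 -0.6] w 87.4 j7 -0.75
shift [ -2.8   6.6 189.7] roll 0.014
```

View pics/d_wrist.png

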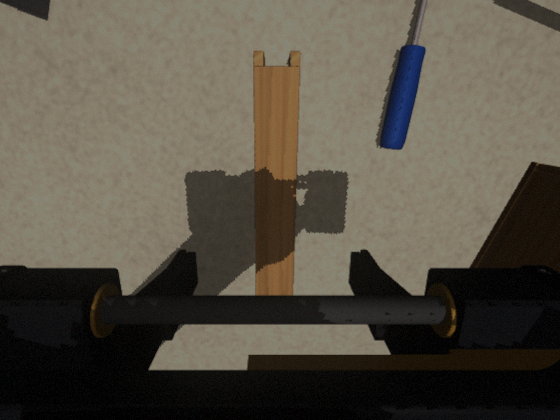

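```bash
python3 - <<'E'
from h import *
import json
c={k:np.array(v) for k,v in json.load(open("d_w.json")).items()}
X=[atz(c,q,.036)*1000 for q in [(254,52),(300,52),(255.5,290),(294.5,290)]]
print(np.round(X,1)); a=(X[0]+X[1])/2;b=(X[2]+X[3])/2;u=(a-b)/np.linalg.norm(a-b)
print("centre",(a-140*u).round(1),np.degrees(np.arctan2(u[1],u[0])))
go([475,-345,10],18.6)
E
```

```text
[[ 597.8 -280.    36. ]
 [ 611.8 -320.7   36. ]
 [ 359.  -359.3   36. ]
 [ 373.9 -402.5   36. ]]
centre [ 472.2 -345.2   36. ] 18.680280724898907
t 1.08 p [ 474.9 -338.7  199.7] head 19.39 F [ 2.7  3.1 -0.6] w 87.4 j7 -0.75
shift [ -2.8   6.6 189.7] roll 0.014
```

{"fn": "jog_arm", "kwargs": {
  "series": [
    {"x":0,"y":0,"z":90,"roll":0,"claw":0},
    {"x":0,"y":0,"z":90,"roll":0,"claw":0},
    {"x":0,"y":0,"z":90,"roll":0,"claw":0},
    {"x":0,"y":0,"z":90,"roll":0,"claw":0}
  ]
}}

```text
time: 1.42
eef_pos: [0.4664, -0.3465, 0.1073]
eef_rot: [-0.002, 0.987, 0.162, -0.003]
force: [-0.1, -0.3, 0.2]
grip_width: 0.087
```

```bash
python3 - <<'E'
from h import *
go([474,-345,10],18.7)
E
```

```text
t 1.42 p [ 466.4 -346.5  107.3] head 18.7 F [-0.1 -0.3  0.2] w 87.0 j7 -0.77
shift [ 8.1  1.6 97.3] roll -0.0
```

{"fn": "jog_arm", "kwargs": {
  "series": [
    {"x":8,"y":1.5,"z":40,"roll":0,"claw":0},
    {"x":8,"y":1.5,"z":80,"roll":0,"claw":0},
    {"x":8,"y":1.5,"z":97,"roll":0,"claw":0},
    {"x":8,"y":1.5,"z":97,"roll":0,"claw":0},
    {"x":8,"y":1.5,"z":97,"roll":0,"claw":0}
  ]
}}

```text
time: 1.83
eef_pos: [0.4779, -0.3472, 0.0146]
eef_rot: [0.001, 0.987, 0.162, 0.001]
force: [0.2, -0.7, 0.4]
grip_width: 0.0869
```

```bash
python3 - <<'E'
from h import *
go([474,-345,10],18.7)
E
```

```text
t 1.83 p [ 477.9 -347.2   14.6] head 18.68 F [ 0.2 -0.7  0.4] w 86.9 j7 -0.82
shift [-3.  -3.4  4.6] roll -0.0
```

{"fn": "jog_arm", "kwargs": {
  "series": [
    {"x":0,"y":0,"z":0,"roll":0,"claw":1},
    {"x":0,"y":0,"z":0,"roll":0,"claw":1},
    {"x":0,"y":0,"z":0,"roll":0,"claw":1},
    {"x":0,"y":0,"z":0,"roll":0,"claw":1},
    {"x":0,"y":0,"z":0,"roll":0,"claw":1}
  ],
  "grip_force": 25
}}

```text
time: 2.25
eef_pos: [0.4773, -0.3465, 0.0141]
eef_rot: [0.001, 0.987, 0.163, 0.001]
force: [1.1, -0.6, 0.7]
grip_width: 0.0615
```

```bash
python3 - <<'E'
from h import *
go([474,-345,10],18.7)
E
```

```text
t 2.25 p [ 477.3 -346.5   14.1] head 18.72 F [ 1.1 -0.6  0.7] w 61.5 j7 -0.82
shift [-2.7 -2.5  4.1] roll 0.0
```

{"fn": "jog_arm", "kwargs": {
  "series": [
    {"x":-2,"y":-2,"z":5,"roll":0,"claw":0.4},
    {"x":-2,"y":-2,"z":5,"roll":0,"claw":1},
    {"x":-2,"y":-2,"z":5,"roll":0,"claw":1},
    {"x":-2,"y":-2,"z":5,"roll":0,"claw":1},
    {"x":-2,"y":-2,"z":5,"roll":0,"claw":1}
  ]
}}

```text
time: 2.67
eef_pos: [0.474, -0.3446, 0.0077]
eef_rot: [-0.0, 0.987, 0.163, -0.0]
force: [1.0, -0.4, -2.2]
grip_width: 0.0438
```

{"fn": "jog_arm", "kwargs": {
  "series": [
    {"x":0,"y":0,"z":0,"roll":0,"claw":1},
    {"x":0,"y":0,"z":0,"roll":0,"claw":1},
    {"x":0,"y":0,"z":0,"roll":0,"claw":1}
  ]
}}

```text
time: 2.92
eef_pos: [0.4743, -0.3448, 0.0079]
eef_rot: [-0.0, 0.987, 0.163, -0.0]
force: [0.6, 0.0, -1.9]
grip_width: 0.044
```

```bash
python3 - <<'E'
from h import *
go([474,-345,10],18.7)
E
```

```text
t 2.92 p [ 474.3 -344.8    7.9] head 18.73 F [ 0.6  0.  -1.9] w 44.0 j7 -0.82
shift [-0.3  0.1 -2.1] roll 0.0
```

{"fn": "jog_arm", "kwargs": {
  "series": [
    {"x":0,"y":0,"z":-30,"roll":0,"claw":1},
    {"x":0,"y":0,"z":-65,"roll":0,"claw":1},
    {"x":0,"y":0,"z":-75,"roll":0,"claw":1}
  ],
  "grip_force": 35
}}

```text
time: 3.17
eef_pos: [0.4769, -0.3463, 0.0874]
eef_rot: [0.002, 0.987, 0.163, 0.003]
force: [0.7, 0.3, -0.2]
grip_width: 0.0442
```

```bash
python3 - <<'E'
from h import *
go([493,-24,85],59.5)
E
```

```text
t 3.17 p [ 476.9 -346.3   87.4] head 18.72 F [ 0.7  0.3 -0.2] w 44.2 j7 -0.79
shift [ 118.7 -300.1    1.2] roll -0.712
```

{"fn": "jog_arm", "kwargs": {
  "series": [
    {"x":16,"y":-38,"z":0,"roll":-0.1,"claw":1},
    {"x":31,"y":-76,"z":0,"roll":-0.2,"claw":1},
    {"x":46,"y":-114,"z":0,"roll":-0.3,"claw":1},
    {"x":61,"y":-152,"z":0,"roll":-0.4,"claw":1},
    {"x":76,"y":-190,"z":0,"roll":-0.5,"claw":1}
  ]
}}

```text
time: 3.58
eef_pos: [0.4849, -0.1388, 0.083]
eef_rot: [0.0, 0.915, 0.404, 0.0]
force: [0.8, 0.7, -1.1]
grip_width: 0.0439
```

```bash
python3 - <<'E'
from h import *
go([493,-24,85],59.5)
E
```

```text
t 3.58 p [ 484.9 -138.8   83. ] head 47.63 F [ 0.8  0.7 -1.1] w 43.9 j7 -0.74
shift [ 90.3 -71.4  -2. ] roll -0.207
```

{"fn": "jog_arm", "kwargs": {
  "series": [
    {"x":27,"y":-21,"z":0,"roll":-0.07,"claw":1},
    {"x":55,"y":-43,"z":0,"roll":-0.14,"claw":1},
    {"x":80,"y":-63,"z":0,"roll":-0.207,"claw":1},
    {"x":90,"y":-71,"z":0,"roll":-0.207,"claw":1},
    {"x":90,"y":-71,"z":0,"roll":-0.207,"claw":1}
  ]
}}

```text
time: 4.0
eef_pos: [0.4942, -0.0215, 0.0832]
eef_rot: [-0.001, 0.868, 0.497, 0.001]
force: [0.1, -1.2, -3.4]
grip_width: 0.0434
```

{"fn": "jog_arm", "kwargs": {
  "series": [
    {"x":0,"y":0,"z":0,"roll":0,"claw":1}
  ]
}}

```text
time: 4.08
eef_pos: [0.4939, -0.0257, 0.0829]
eef_rot: [0.0, 0.869, 0.495, -0.0]
force: [0.3, -0.3, -2.9]
grip_width: 0.0442
```

```bash
python3 - <<'E'
from h import *
import json
c=get_calibration("wrist")
json.dump({k:np.array(v).tolist() for k,v in c.items()},open("e_w.json","w"))
for n in ["wrist","top","side"]:
  im=snapshot(n);cv2.imwrite(f"pics/e_{n}.png",im[:,:,::-1])
crop("pics/e_top.png",220,170,100,80,8,"pics/e1.png")
crop("pics/e_side.png",210,160,120,100,6,"pics/e2.png")
go([493,-24,12],59.5)
E
```

```text
t 4.23 p [493.9 -28.   82.9] head 59.08 F [ 0.5  0.6 -1.8] w 43.4 j7 -0.8
shift [ 3.  -2.8 70.9] roll -0.007
```

View pics/e_wrist.png

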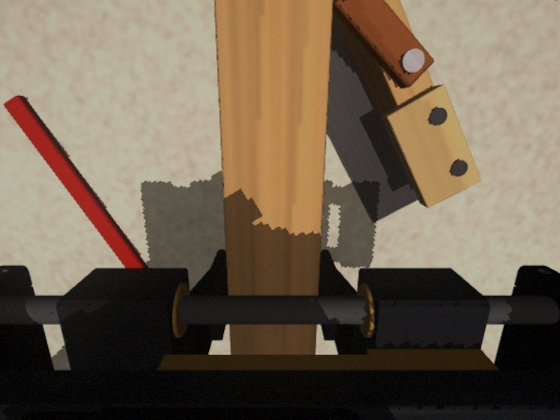

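View pics/e1.png

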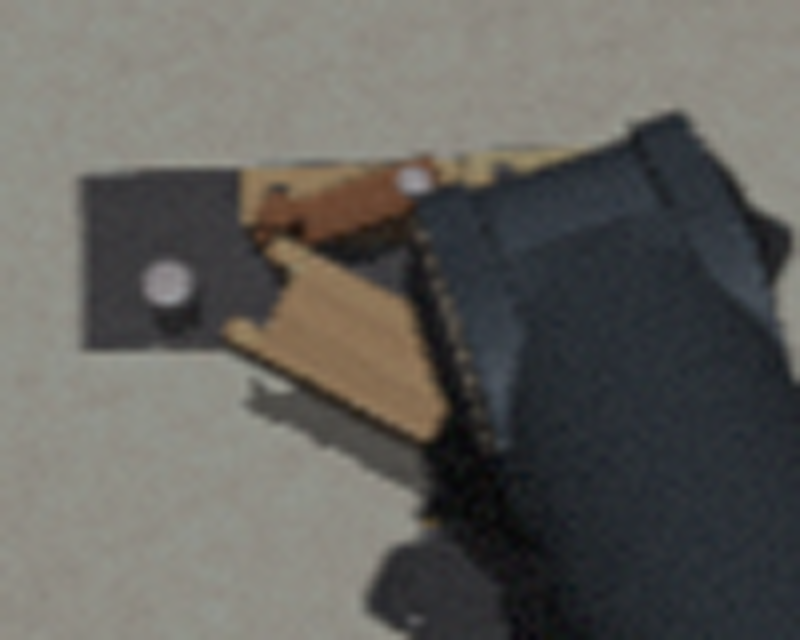

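View pics/e2.png

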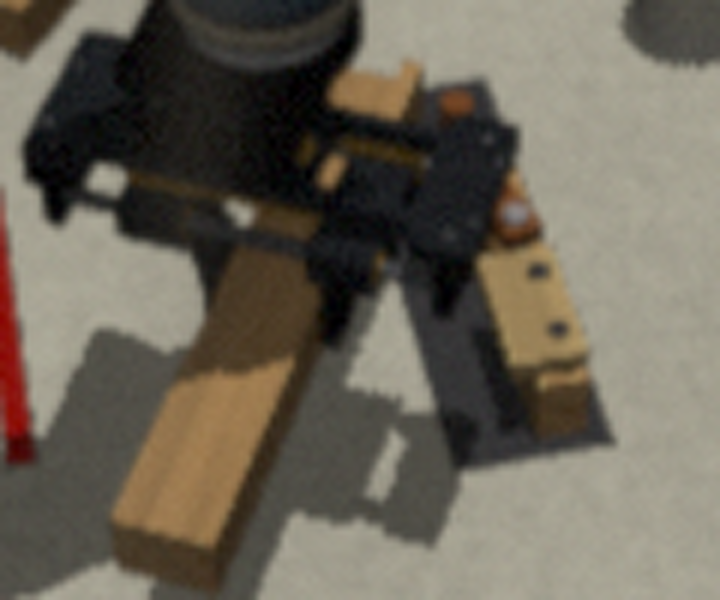

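```bash
python3 - <<'E'
from h import *
import json
T=get_calibration("top")
def f(c,o,k): return (o[0]+(c[0]+.5)/k-.5,o[1]+(c[1]+.5)/k-.5)
s,p,R=pose();u=R[:2,0];v=R[:2,1]
X=lambda q:atz(T,f(q,(220,170),8),.111)[:2]*1000
for n,q in dict(upout=(283,238),upin=(268,252),loout=(225,330),loin=(237,318),fl_up=(288,280),fl_lo=(268,325),edgelo=(420,440)).items():
    d=X(q)-p[:2];print(n,X(q).round(1),"along",(d@u).round(1),"lat",(d@v).round(1))
c={k:np.array(v) for k,v in json.load(open("e_w.json")).items()}
for q in [(217,0),(332,0),(229,240),(322,230)]:
    d=atz(c,q,.111)[:2]*1000-p[:2];print("wrist",(d@u).round(1),(d@v).round(1))
print(X((168,283)), atz(T,f((168,283),(220,170),8),.045))
E
```

```text
upout [584.4  77.8] along 137.2 lat 23.3
upin [579.2  83.6] along 139.6 lat 15.9
loout [550.  100.8] along 139.3 lat -18.0
loin [554.4  96.1] along 137.6 lat -11.8
fl_up [568.   76.5] along 127.7 lat 10.0
fl_lo [551.1  84.6] along 126.0 lat -8.7
edgelo [504.5  29.5] along 54.8 lat -20.4
wrist 124.1 -22.3
wrist 124.2 20.0
wrist 29.2 -21.5
wrist 34.2 20.8
[569.20248212 121.63829501] [0.58407106 0.12827463 0.045     ]
```

{"fn": "jog_arm", "kwargs": {
  "series": [
    {"x":3,"y":-3,"z":35,"roll":-0.007,"claw":1},
    {"x":3,"y":-3,"z":60,"roll":-0.007,"claw":1},
    {"x":3,"y":-3,"z":71,"roll":-0.007,"claw":1},
    {"x":3,"y":-3,"z":71,"roll":-0.007,"claw":1},
    {"x":3,"y":-3,"z":71,"roll":-0.007,"claw":1}
  ]
}}

```text
time: 4.65
eef_pos: [0.4931, -0.0228, 0.0121]
eef_rot: [-0.0, 0.868, 0.497, -0.0]
force: [-0.9, -0.6, -1.5]
grip_width: 0.0438
```

```bash
python3 - <<'E'
from h import *
im=snapshot("top");cv2.imwrite("pics/f_top.png",im[:,:,::-1])
crop("pics/f_top.png",220,170,100,80,8,"pics/f1.png")
go([494.2,-23.3,11],59.5)
go([514.5,11.2,11],59.5)
E
```

```text
t 4.7 p [494.  -22.6  12.9] head 59.57 F [ 0.8  0.1 -1.6] w 43.7 j7 -0.88
shift [-0.5  0.6  1.9] roll 0.001
t 4.7 p [494.  -22.6  12.9] head 59.57 F [ 0.8  0.1 -1.6] w 43.7 j7 -0.88
shift [39.6  0.6  1.9] roll 0.001
```

View pics/f1.png

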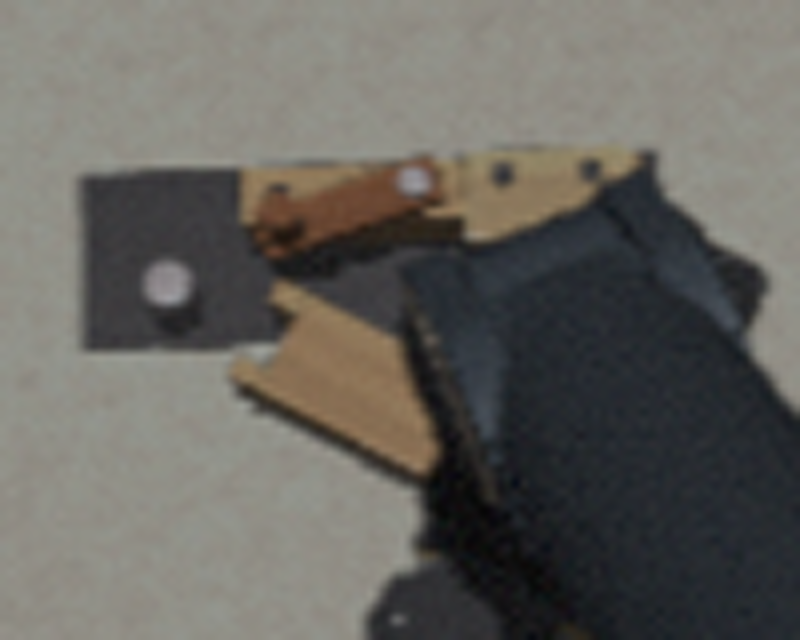

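{"fn": "jog_arm", "kwargs": {
  "series": [
    {"x":10,"y":0.5,"z":1.5,"roll":0,"claw":1},
    {"x":18,"y":0.5,"z":1.5,"roll":0,"claw":1},
    {"x":24,"y":0.5,"z":1.5,"roll":0,"claw":1},
    {"x":28,"y":0.5,"z":1.5,"roll":0,"claw":1},
    {"x":30,"y":0.5,"z":1.5,"roll":0,"claw":1}
  ]
}}

```text
time: 5.12
eef_pos: [0.5095, 0.0049, 0.0111]
eef_rot: [0.0, 0.867, 0.498, 0.001]
force: [-0.3, 0.5, -2.0]
grip_width: 0.0437
```

```bash
python3 - <<'E'
from h import *
im=snapshot("top");cv2.imwrite("pics/g_top.png",im[:,:,::-1])
crop("pics/g_top.png",220,170,100,80,8,"pics/g1.png")
go([514.5,11.2,9],59.5)
E
```

```text
t 5.17 p [509.3   4.8  11. ] head 59.72 F [ 0.7  0.5 -2.5] w 44.0 j7 -0.93
shift [8.1 1.2 2. ] roll 0.004
```

View pics/g1.png

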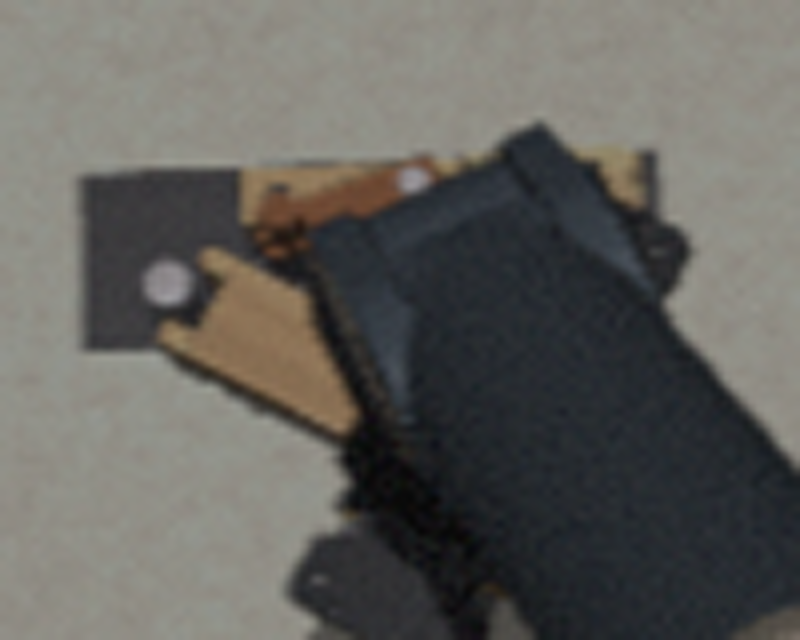

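{"fn": "jog_arm", "kwargs": {
  "series": [
    {"x":3,"y":0.5,"z":2,"roll":0,"claw":1},
    {"x":6,"y":0.5,"z":2.5,"roll":0,"claw":1},
    {"x":8,"y":0.5,"z":2.5,"roll":0,"claw":1},
    {"x":9,"y":0.5,"z":2.5,"roll":0,"claw":1},
    {"x":9,"y":0.5,"z":2.5,"roll":0,"claw":1}
  ]
}}

```text
time: 5.58
eef_pos: [0.5137, 0.0113, 0.0081]
eef_rot: [-0.0, 0.868, 0.497, 0.0]
force: [-0.4, -0.2, -2.6]
grip_width: 0.044
```

```bash
python3 - <<'E'
from h import *
go([514.5,11.2,8],59.5)
E
```

```text
t 5.58 p [513.7  11.3   8.1] head 59.65 F [-0.4 -0.2 -2.6] w 44.0 j7 -0.94
shift [0.3 0.7 0.1] roll 0.003
```

No contact yet; creep on until force shows.

{"fn": "jog_arm", "kwargs": {
  "series": [
    {"x":1,"y":0,"z":0,"roll":0,"claw":1},
    {"x":2,"y":0,"z":0,"roll":0,"claw":1},
    {"x":2,"y":0,"z":0,"roll":0,"claw":1}
  ]
}}

```text
time: 5.83
eef_pos: [0.5143, 0.0123, 0.008]
eef_rot: [0.0, 0.868, 0.497, -0.0]
force: [-0.2, -0.8, -1.7]
grip_width: 0.0438
```

{"fn": "jog_arm", "kwargs": {
  "series": [
    {"x":1,"y":0,"z":0,"roll":0,"claw":1},
    {"x":1.5,"y":0,"z":0,"roll":0,"claw":1},
    {"x":1.5,"y":0,"z":0,"roll":0,"claw":1}
  ]
}}

```text
time: 6.08
eef_pos: [0.5143, 0.0124, 0.0079]
eef_rot: [0.0, 0.868, 0.497, -0.002]
force: [-3.6, -4.8, -0.5]
grip_width: 0.0436
```

```bash
python3 - <<'E'
from h import *
im=snapshot("top");cv2.imwrite("pics/h_top.png",im[:,:,::-1])
crop("pics/h_top.png",220,170,100,80,8,"pics/h1.png")
go([514.5,11.2,8],59.5)
E
```

```text
t 6.13 p [514.2  12.4   7.9] head 59.57 F [-2.7 -4.2 -0.6] w 43.9 j7 -0.95
shift [-0.9  0.9 -0.1] roll 0.001
```

View pics/h1.png

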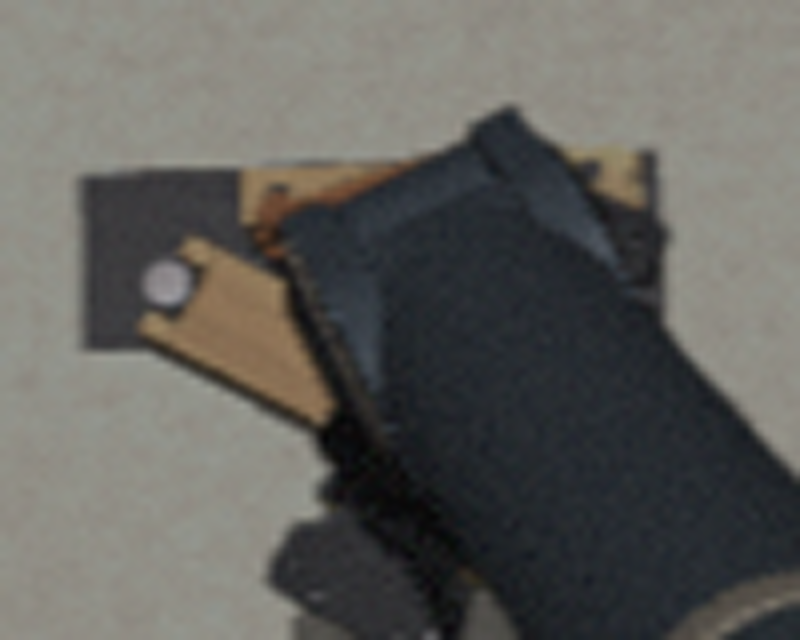

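{"fn": "jog_arm", "kwargs": {
  "series": [
    {"x":0,"y":0,"z":0,"roll":0,"claw":0.1},
    {"x":0,"y":0,"z":0,"roll":0,"claw":0.1},
    {"x":0,"y":0,"z":0,"roll":0,"claw":0.1},
    {"x":0,"y":0,"z":0,"roll":0,"claw":0.1},
    {"x":0,"y":0,"z":0,"roll":0,"claw":0.1}
  ]
}}

```text
time: 6.55
eef_pos: [0.5158, 0.0146, 0.0083]
eef_rot: [0.0, 0.867, 0.497, 0.001]
force: [0.5, -0.2, 0.5]
grip_width: 0.0693
```

```bash
python3 - <<'E'
from h import *
go([514.5,11.2,100],59.5)
E
```

```text
t 6.55 p [515.8  14.6   8.3] head 59.66 F [ 0.5 -0.2  0.5] w 69.3 j7 -0.95
shift [ -3.5   0.6 -91.7] roll 0.003
```

Raise, then move back along the rail toward the free end.

{"fn": "jog_arm", "kwargs": {
  "series": [
    {"x":0,"y":0,"z":-35,"roll":0,"claw":0},
    {"x":0,"y":0,"z":-75,"roll":0,"claw":0},
    {"x":-40,"y":0,"z":-90,"roll":0,"claw":0},
    {"x":-80,"y":0,"z":-90,"roll":0,"claw":0},
    {"x":-118,"y":0,"z":-90,"roll":0,"claw":0}
  ]
}}

```text
time: 6.97
eef_pos: [0.4561, -0.0886, 0.0997]
eef_rot: [0.001, 0.867, 0.498, 0.001]
force: [0.7, -1.1, -1.4]
grip_width: 0.0865
```

{"fn": "jog_arm", "kwargs": {
  "series": [
    {"x":0,"y":0,"z":0,"roll":0,"claw":0},
    {"x":0,"y":0,"z":0,"roll":0,"claw":0}
  ]
}}

```text
time: 7.13
eef_pos: [0.4548, -0.0898, 0.0983]
eef_rot: [0.0, 0.869, 0.495, -0.0]
force: [0.8, 0.8, 0.4]
grip_width: 0.0869
```

```bash
python3 - <<'E'
from h import *
import json
c=get_calibration("wrist")
json.dump({k:np.array(v).tolist() for k,v in c.items()},open("i_w.json","w"))
for n in ["wrist","top","side"]:
  im=snapshot(n);cv2.imwrite(f"pics/i_{n}.png",im[:,:,::-1])
crop("pics/i_top.png",220,170,100,80,8,"pics/i1.png")
crop("pics/i_side.png",200,160,120,100,6,"pics/i2.png")
go([455,-89,8],59.5)
E
```

```text
t 7.28 p [456.6 -86.4  98.3] head 59.75 F [0.2 0.6 0. ] w 87.0 j7 -0.63
shift [-3.2 -0.2 90.3] roll 0.004
```

View pics/i_wrist.png

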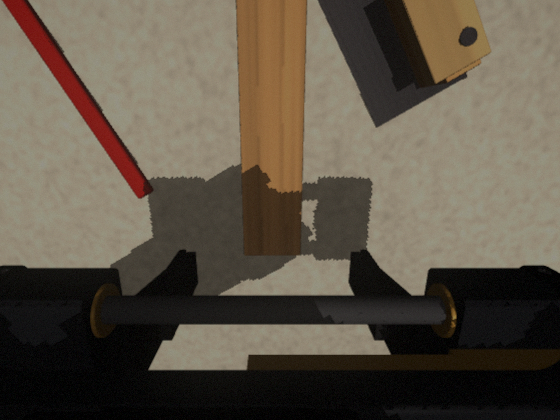

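View pics/i1.png

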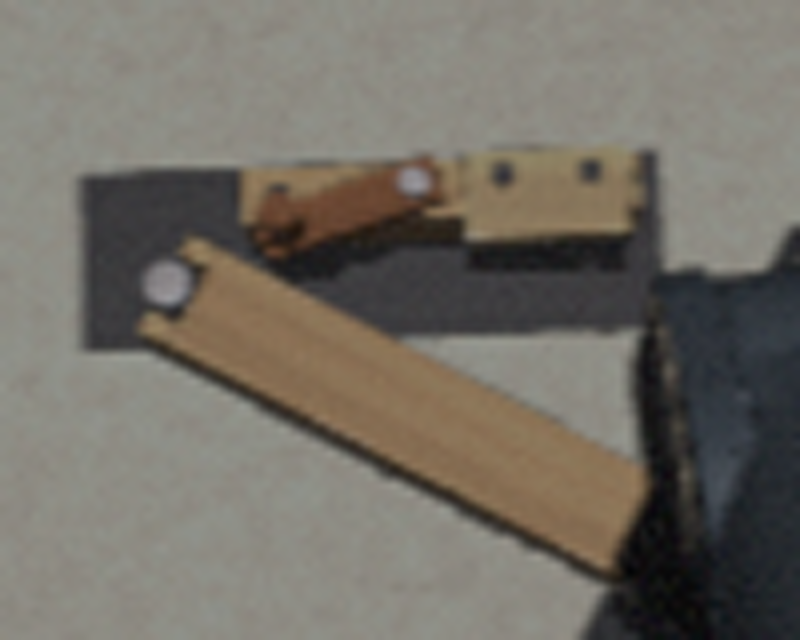

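View pics/i2.png

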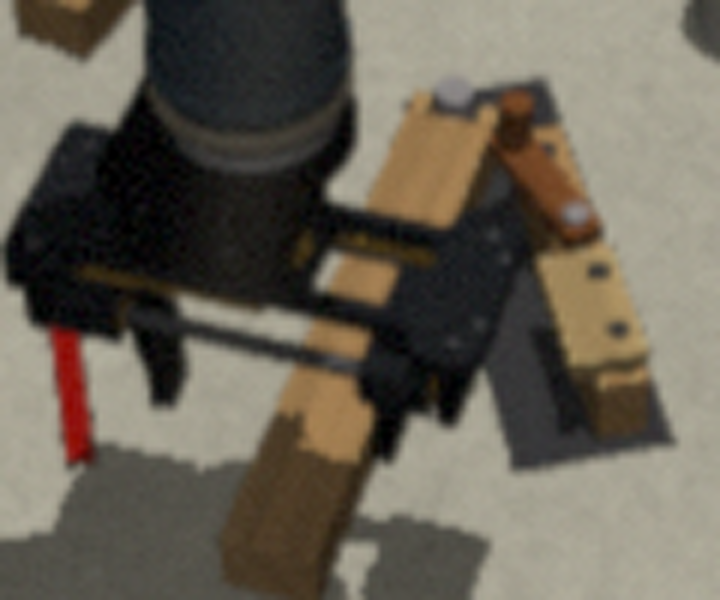

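```bash
python3 - <<'E'
from h import *
import json
T=get_calibration("top")
c={k:np.array(v) for k,v in json.load(open("i_w.json")).items()}
for q in [(291,267),(291,273),(238,270)]: print("pencil",(atz(T,q,.004)*1000).round(1))
print((atz(c,(145,193),.008)*1000).round(1))
e=[atz(c,q,.036)*1000 for q in [(244,255),(300,255)]];print(np.round(e,1),np.mean(e,0))
e2=[atz(c,q,.036)*1000 for q in [(236,0),(308,0)]];print(np.round(e2,1)); d=np.mean(e2,0)-np.mean(e,0);print(np.degrees(np.arctan2(d[1],d[0])))
s,p,R=pose();print("left finger",p-58*R[:,1])
go([455.5,-88,8],59.6)
E
```

```text
pencil [383.4 -21.8   4. ]
pencil [364.6 -20.8   4. ]
pencil [382.6 146.5   4. ]
[375.  -17.9   8. ]
[[ 424.2  -96.9   36. ]
 [ 461.6 -119.1   36. ]] [ 442.91339963 -107.98690771   36.        ]
[[511.5  50.5  36. ]
 [549.6  27.9  36. ]]
59.21909409002191
left finger [406.53539771 -57.20001679  98.25827154]
t 7.28 p [456.6 -86.4  98.3] head 59.75 F [0.2 0.6 0. ] w 87.0 j7 -0.63
shift [-2.  -0.2 90.3] roll 0.003
```

{"fn": "jog_arm", "kwargs": {
  "series": [
    {"x":-1,"y":0,"z":38,"roll":0,"claw":0.2},
    {"x":-1,"y":0,"z":70,"roll":0,"claw":0.2},
    {"x":-1,"y":0,"z":90,"roll":0,"claw":0.2},
    {"x":-1,"y":0,"z":90,"roll":0,"claw":0.2},
    {"x":-1,"y":0,"z":90,"roll":0,"claw":0.2}
  ]
}}

```text
time: 7.7
eef_pos: [0.4553, -0.0868, 0.0075]
eef_rot: [-0.001, 0.867, 0.499, -0.0]
force: [-0.2, 1.1, 0.3]
grip_width: 0.0707
```

```bash
python3 - <<'E'
from h import *
go([455.5,-88,9],59.5)
E
```

```text
t 7.7 p [455.3 -86.8   7.5] head 59.81 F [-0.2  1.1  0.3] w 70.7 j7 -0.74
shift [-0.9  0.7 -1.5] roll 0.005
```

{"fn": "jog_arm", "kwargs": {
  "series": [
    {"x":-0.5,"y":0.5,"z":-1,"roll":0.004,"claw":1},
    {"x":-0.5,"y":0.5,"z":-1,"roll":0.004,"claw":1},
    {"x":-0.5,"y":0.5,"z":-1,"roll":0.004,"claw":1},
    {"x":-0.5,"y":0.5,"z":-1,"roll":0.004,"claw":1},
    {"x":-0.5,"y":0.5,"z":-1,"roll":0.004,"claw":1}
  ],
  "grip_force": 20
}}

```text
time: 8.12
eef_pos: [0.4557, -0.0895, 0.0099]
eef_rot: [0.001, 0.869, 0.495, 0.0]
force: [-0.7, 0.7, 0.4]
grip_width: 0.044
```

{"fn": "jog_arm", "kwargs": {
  "series": [
    {"x":0,"y":0,"z":0,"roll":0,"claw":1},
    {"x":0,"y":0,"z":0,"roll":0,"claw":1},
    {"x":0,"y":0,"z":0,"roll":0,"claw":1}
  ]
}}

```text
time: 8.37
eef_pos: [0.4557, -0.0894, 0.0099]
eef_rot: [0.0, 0.869, 0.496, 0.0]
force: [-2.0, -0.1, 6.9]
grip_width: 0.0442
```

```bash
python3 - <<'E'
from h import *
s,p,R=pose()
P=np.array([583.4,128.9])
r=np.linalg.norm(p[:2]-P);print("r",r, "bearing to post",np.degrees(np.arctan2(*(P-p[:2])[::-1])))
# arc waypoints relative, tool frame, keeping rail radius r
h0=np.degrees(np.arctan2(R[1,0],R[0,0]))
go([455.5,-88,9],h0)
for a in (5,10,15,20,25,28,30,31):
    th=np.radians(a)
    dx=r*(1-np.cos(th)); dy=r*np.sin(th)
    print(a,"x %.1f y %.1f roll %.3f"%(dx,dy,-th))
E
```

```text
r 252.93330066153177 bearing to post 59.682554858493894
t 8.37 p [455.7 -89.4   9.9] head 59.42 F [-2.  -0.1  6.9] w 44.2 j7 -0.74
shift [ 1.1 -0.9  0.9] roll -0.0
5 x 1.0 y 22.0 roll -0.087
10 x 3.8 y 43.9 roll -0.175
15 x 8.6 y 65.5 roll -0.262
20 x 15.3 y 86.5 roll -0.349
25 x 23.7 y 106.9 roll -0.436
28 x 29.6 y 118.7 roll -0.489
30 x 33.9 y 126.5 roll -0.524
31 x 36.1 y 130.3 roll -0.541
```

{"fn": "jog_arm", "kwargs": {
  "series": [
    {"x":0.7,"y":11,"z":-0.5,"roll":-0.044,"claw":1},
    {"x":1.5,"y":22,"z":-0.5,"roll":-0.087,"claw":1},
    {"x":2.7,"y":33,"z":-0.5,"roll":-0.131,"claw":1},
    {"x":4.3,"y":43.9,"z":-0.5,"roll":-0.175,"claw":1},
    {"x":4.3,"y":43.9,"z":-0.5,"roll":-0.175,"claw":1}
  ]
}}

```text
time: 8.78
eef_pos: [0.497, -0.1086, 0.0099]
eef_rot: [0.001, 0.822, 0.57, 0.001]
force: [0.4, -0.5, -1.2]
grip_width: 0.0437
```

```bash
cat > arc.py <<'E'
from h import *
s,p,R=pose()
P=np.array([583.4,128.9])
r=np.linalg.norm(p[:2]-P);print("r",r.round(1), "bearing to post",np.degrees(np.arctan2(*(P-p[:2])[::-1])).round(2))
u=R[:2,0];print("axial F",(s["force"][:2]@u).round(1),"lat F",(s["force"][:2]@R[:2,1]).round(1),"M",s["moment"].round(2))
go([455.5,-88,9],89.5)
E
python3 arc.py
```

```text
r 252.7 bearing to post 70.01
axial F -0.3 lat F 0.6 M [-0.15 -0.06  0.04]
t 8.78 p [ 497.  -108.6    9.9] head 69.45 F [ 0.4 -0.5 -1.2] w 43.7 j7 -0.56
shift [  4.7 -46.1   0.8] roll -0.35
```

{"fn": "jog_arm", "kwargs": {
  "series": [
    {"x":0.7,"y":11,"z":0.6,"roll":-0.044,"claw":1},
    {"x":1.5,"y":22,"z":0.6,"roll":-0.087,"claw":1},
    {"x":2.7,"y":33,"z":0.6,"roll":-0.131,"claw":1},
    {"x":4.3,"y":43.5,"z":0.6,"roll":-0.175,"claw":1},
    {"x":4.3,"y":43.5,"z":0.6,"roll":-0.175,"claw":1}
  ]
}}

```text
time: 9.2
eef_pos: [0.5383, -0.1195, 0.0097]
eef_rot: [0.0, 0.769, 0.64, -0.0]
force: [-0.9, -1.8, 6.9]
grip_width: 0.0442
```

```bash
python3 arc.py; python3 - <<'E'
from h import *
im=snapshot("top");cv2.imwrite("pics/j_top.png",im[:,:,::-1])
crop("pics/j_top.png",220,170,100,80,8,"pics/j1.png")
im=snapshot("side");cv2.imwrite("pics/j_side.png",im[:,:,::-1])
crop("pics/j_side.png",200,160,120,100,6,"pics/j2.png")
E
```

```text
r 252.4 bearing to post 79.7
axial F -1.9 lat F -0.6 M [-0.05  0.14  0.21]
t 9.2 p [ 538.3 -119.5    9.7] head 79.52 F [-0.9 -1.8  6.9] w 44.2 j7 -0.4
shift [ 15.9 -87.1   0.7] roll -0.174
```

View pics/j1.png

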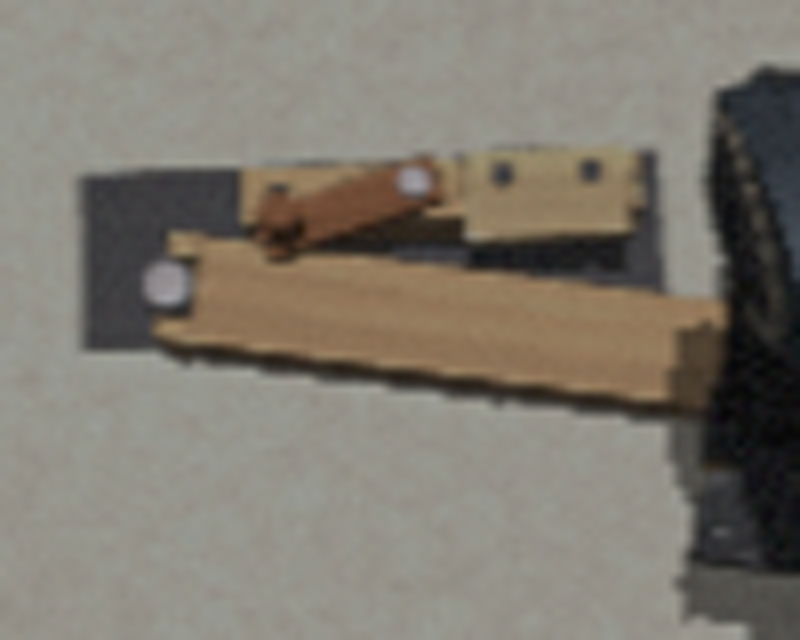

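View pics/j2.png

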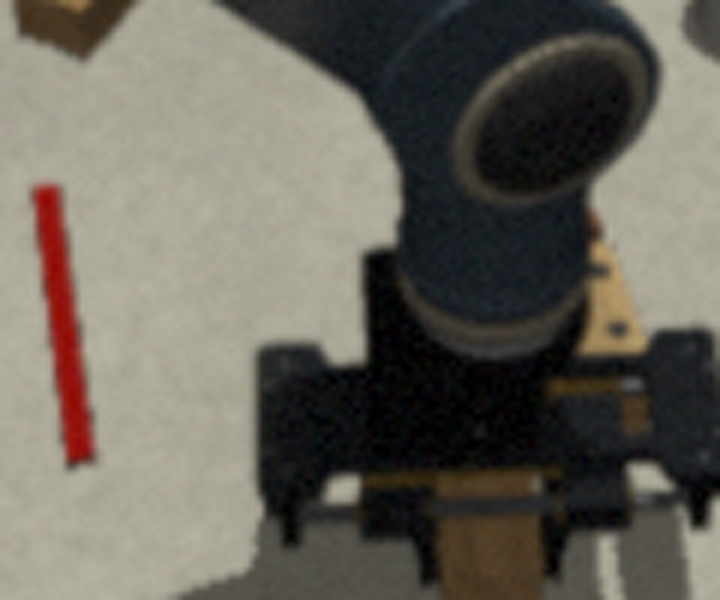

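{"fn": "jog_arm", "kwargs": {
  "series": [
    {"x":0.5,"y":11,"z":-0.3,"roll":-0.044,"claw":1},
    {"x":1.3,"y":22,"z":-0.3,"roll":-0.087,"claw":1},
    {"x":2.2,"y":30.5,"z":-0.3,"roll":-0.122,"claw":1},
    {"x":2.9,"y":35,"z":-0.3,"roll":-0.14,"claw":1},
    {"x":2.9,"y":35,"z":-0.3,"roll":-0.14,"claw":1}
  ]
}}

```text
time: 9.72
eef_pos: [0.5721, -0.1232, 0.0096]
eef_rot: [-0.0, 0.722, 0.692, -0.001]
force: [-2.2, -1.3, 4.2]
grip_width: 0.0442
```

```bash
python3 arc.py; python3 - <<'E'
from h import *
im=snapshot("top");cv2.imwrite("pics/k_top.png",im[:,:,::-1])
crop("pics/k_top.png",220,170,100,80,8,"pics/k1.png")
E
```

```text
r 252.3 bearing to post 87.43
axial F -1.4 lat F -2.2 M [-0.18  0.45  0.26]
t 9.72 p [ 572.1 -123.2    9.6] head 87.51 F [-2.2 -1.3  4.2] w 44.2 j7 -0.28
shift [  30.1 -118.     0.8] roll -0.035
```

View pics/k1.png

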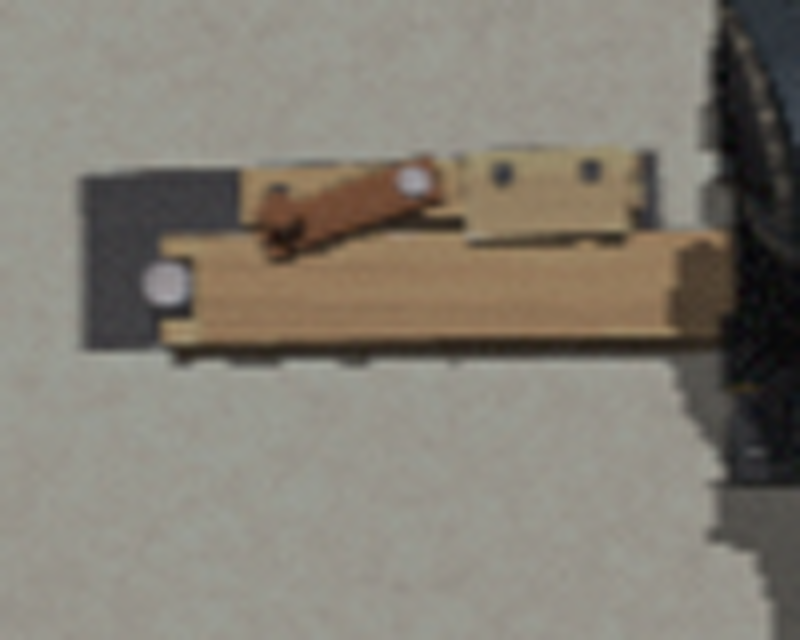

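{"fn": "jog_arm", "kwargs": {
  "series": [
    {"x":0.2,"y":3,"z":0,"roll":-0.012,"claw":1},
    {"x":0.3,"y":6,"z":0,"roll":-0.024,"claw":1},
    {"x":0.4,"y":8,"z":0,"roll":-0.032,"claw":1},
    {"x":0.4,"y":8,"z":0,"roll":-0.032,"claw":1}
  ]
}}

```text
time: 10.1
eef_pos: [0.5792, -0.1234, 0.0096]
eef_rot: [-0.0, 0.711, 0.703, -0.002]
force: [-4.0, -1.2, 4.9]
grip_width: 0.0437
```

```bash
python3 arc.py
```

```text
r 252.3 bearing to post 89.05
axial F -1.3 lat F -4.0 M [-0.26  0.8   0.27]
t 10.1 p [ 579.2 -123.4    9.6] head 89.31 F [-4.  -1.2  4.9] w 43.7 j7 -0.25
shift [  33.9 -124.1    0.9] roll -0.003
```

{"fn": "jog_arm", "kwargs": {
  "series": [
    {"x":0,"y":1.5,"z":0,"roll":-0.004,"claw":1},
    {"x":0,"y":3,"z":0,"roll":-0.006,"claw":1},
    {"x":0,"y":3,"z":0,"roll":-0.006,"claw":1}
  ]
}}

```text
time: 10.35
eef_pos: [0.5818, -0.1234, 0.0096]
eef_rot: [-0.001, 0.709, 0.705, -0.002]
force: [-4.4, -1.1, 6.3]
grip_width: 0.0436
```

```bash
python3 arc.py
```

```text
r 252.3 bearing to post 89.64
axial F -1.1 lat F -4.4 M [-0.25  0.95  0.36]
t 10.35 p [ 581.8 -123.4    9.6] head 89.68 F [-4.4 -1.1  6.3] w 43.6 j7 -0.24
shift [  34.7 -126.5    0.9] roll 0.003
```

{"fn": "jog_arm", "kwargs": {
  "series": [
    {"x":0,"y":1,"z":0,"roll":0,"claw":1},
    {"x":0,"y":2,"z":0,"roll":0,"claw":1},
    {"x":0,"y":2,"z":0,"roll":0,"claw":1}
  ]
}}

```text
time: 10.6
eef_pos: [0.5819, -0.1235, 0.0096]
eef_rot: [-0.002, 0.709, 0.705, -0.003]
force: [-9.0, -1.3, 11.1]
grip_width: 0.044
```

```bash
python3 arc.py; python3 - <<'E'
from h import *
for n in ["top","wrist"]:
  im=snapshot(n);cv2.imwrite(f"pics/l_{n}.png",im[:,:,::-1])
crop("pics/l_top.png",220,170,100,80,8,"pics/l1.png")
E
```

```text
r 252.4 bearing to post 89.65
axial F -1.4 lat F -8.9 M [-0.16  1.76  0.36]
t 10.6 p [ 581.9 -123.5    9.6] head 89.68 F [-9.  -1.3 11.1] w 44.0 j7 -0.24
shift [  34.8 -126.6    1.4] roll 0.003
```

View pics/l1.png

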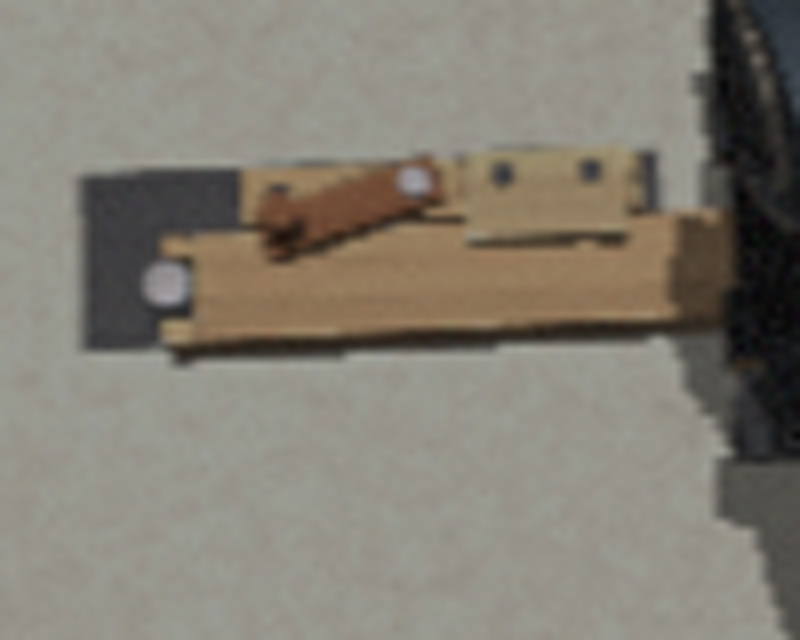

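View pics/l_wrist.png

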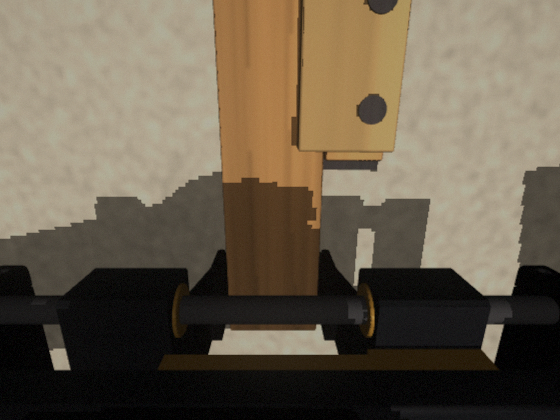

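{"fn": "jog_arm", "kwargs": {
  "series": [
    {"x":0,"y":-0.5,"z":-0.5,"roll":0,"claw":0.15},
    {"x":0,"y":-1,"z":-0.5,"roll":0,"claw":0.15},
    {"x":0,"y":-1,"z":-0.5,"roll":0,"claw":0.15},
    {"x":0,"y":-1,"z":-0.5,"roll":0,"claw":0.15},
    {"x":0,"y":-1,"z":-0.5,"roll":0,"claw":0.15}
  ]
}}

```text
time: 11.12
eef_pos: [0.5849, -0.1225, 0.0098]
eef_rot: [0.0, 0.709, 0.705, 0.0]
force: [-0.5, 0.2, 0.2]
grip_width: 0.0683
```

{"fn": "jog_arm", "kwargs": {
  "series": [
    {"x":0,"y":0,"z":-35,"roll":0,"claw":0.15},
    {"x":0,"y":0,"z":-75,"roll":0,"claw":0.15},
    {"x":0,"y":0,"z":-115,"roll":0,"claw":0.15},
    {"x":0,"y":0,"z":-130,"roll":0,"claw":0.3},
    {"x":0,"y":0,"z":-130,"roll":0,"claw":0.3}
  ]
}}

```text
time: 11.53
eef_pos: [0.5879, -0.1226, 0.1447]
eef_rot: [0.004, 0.709, 0.705, 0.003]
force: [0.2, 0.1, -0.4]
grip_width: 0.0667
```

```bash
python3 - <<'E'
from h import *
import json
c=get_calibration("wrist")
json.dump({k:np.array(v).tolist() for k,v in c.items()},open("m_w.json","w"))
for n in ["wrist","top","side"]:
  im=snapshot(n);cv2.imwrite(f"pics/m_{n}.png",im[:,:,::-1])
crop("pics/m_top.png",220,170,100,60,8,"pics/m1.png")
go([599.5,81.5,150],89.5)
E
```

```text
t 11.68 p [ 583.7 -122.9  138.7] head 89.65 F [-1.3  0.5 -0. ] w 62.1 j7 -0.14
shift [204.5  14.5 -11.3] roll 0.003
```

View pics/m_wrist.png

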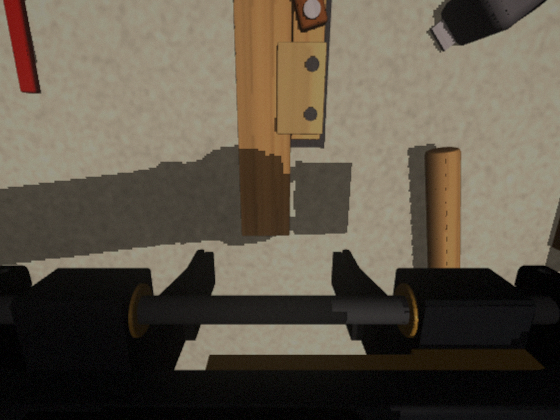

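View pics/m1.png

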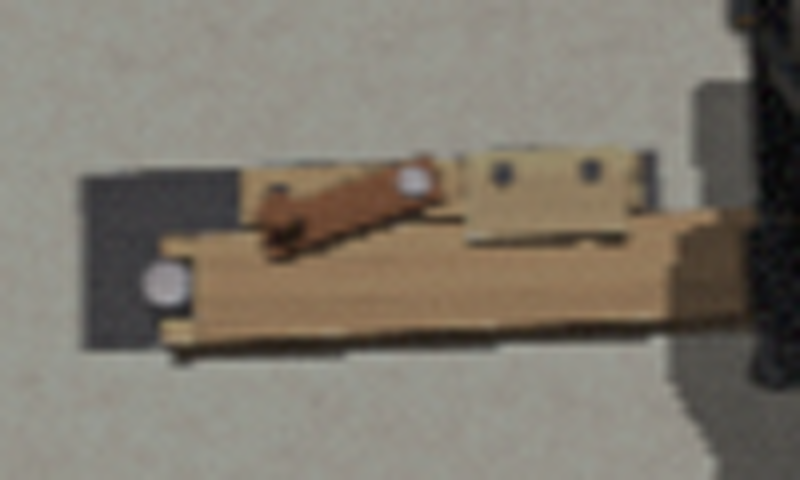

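{"fn": "jog_arm", "kwargs": {
  "series": [
    {"x":35,"y":0,"z":-15,"roll":-0.05,"claw":0.45},
    {"x":70,"y":3,"z":-15,"roll":-0.1,"claw":0.45},
    {"x":105,"y":5,"z":-15,"roll":-0.15,"claw":0.45},
    {"x":130,"y":8,"z":-15,"roll":-0.2,"claw":0.45},
    {"x":130,"y":8,"z":-15,"roll":-0.25,"claw":0.45}
  ]
}}

```text
time: 12.1
eef_pos: [0.5921, 0.0153, 0.1534]
eef_rot: [-0.002, 0.611, 0.792, 0.001]
force: [0.3, 0.4, -0.3]
grip_width: 0.0484
```

{"fn": "jog_arm", "kwargs": {
  "series": [
    {"x":0,"y":0,"z":0,"roll":-0.05,"claw":0.45},
    {"x":0,"y":0,"z":0,"roll":-0.05,"claw":0.45}
  ]
}}

```text
time: 12.27
eef_pos: [0.5921, 0.0078, 0.1525]
eef_rot: [-0.002, 0.595, 0.804, -0.001]
force: [0.1, -0.2, 0.1]
grip_width: 0.0479
```

```bash
python3 - <<'E'
from h import *
import json
c=get_calibration("wrist")
json.dump({k:np.array(v).tolist() for k,v in c.items()},open("n_w.json","w"))
for n in ["wrist","side"]:
  im=snapshot(n);cv2.imwrite(f"pics/n_{n}.png",im[:,:,::-1])
go([599.5,81.5,100],108.3)
print(proj(c,[.5993,.0815,.080]),proj(c,[.5993,.0815,.052]))
T=get_calibration("top");S=get_calibration("side")
print("glue top cap",tri([(T,(216,139)),(S,(331,117))]))
E
```

```text
t 12.37 p [592.4   6.8 153.1] head 106.75 F [ 0.2 -0.6  1.3] w 47.6 j7 -0.1
shift [69.4 28.4 53.1] roll -0.027
[313.28275092 135.61568576] [309.15464292 133.62055735]
glue top cap (array([0.7558055 , 0.18074999, 0.18314216]), [np.float64(0.9307569210970602), np.float64(0.9307569210971117)])
```

View pics/n_wrist.png

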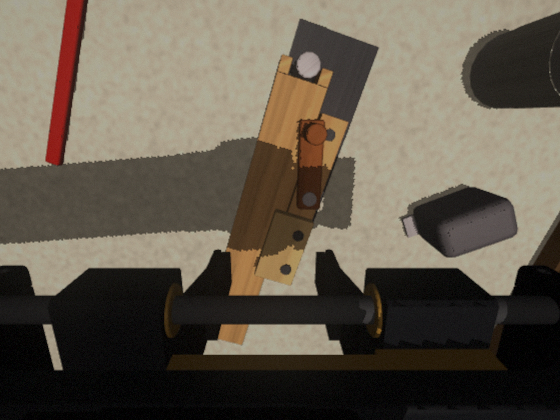

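```bash
python3 - <<'E'
from h import *
import json
c={k:np.array(v) for k,v in json.load(open("n_w.json")).items()}
print(atz(c,(316,132),.08)*1000, "pivot",atz(c,(310,200),.057)*1000,"post",atz(c,(309,65),.045)*1000)
go([599.5,82.5,110],108.3)
E
```

```text
[600.34595781  84.46717279  80.        ] pivot [616.96129029  30.31286868  57.        ] post [583.20047011 130.60498679  45.        ]
t 12.37 p [592.4   6.8 153.1] head 106.75 F [ 0.2 -0.6  1.3] w 47.6 j7 -0.1
shift [70.4 28.7 43.1] roll -0.027
```

{"fn": "jog_arm", "kwargs": {
  "series": [
    {"x":35,"y":14,"z":0,"roll":-0.027,"claw":0.45},
    {"x":65,"y":27,"z":10,"roll":-0.027,"claw":0.45},
    {"x":70,"y":29,"z":43,"roll":-0.027,"claw":0.45},
    {"x":70,"y":29,"z":43,"roll":-0.027,"claw":0.45},
    {"x":70,"y":29,"z":43,"roll":-0.027,"claw":0.45}
  ]
}}

```text
time: 12.78
eef_pos: [0.5993, 0.0819, 0.1097]
eef_rot: [-0.002, 0.585, 0.811, -0.002]
force: [1.2, -0.8, 0.7]
grip_width: 0.0477
```

```bash
python3 - <<'E'
from h import *
go([599.6,82,56],108.3)
im=snapshot("top");cv2.imwrite("pics/o_top.png",im[:,:,::-1])
c=get_calibration("wrist")
im=snapshot("wrist");cv2.imwrite("pics/o_wrist.png",im[:,:,::-1])
go([599.6,82,56],108.3)
print(proj(c,[.5996,.082,.080]))
E
```

```text
t 12.78 p [599.3  81.9 109.7] head 108.38 F [ 1.2 -0.8  0.7] w 47.7 j7 -0.24
shift [-0.   0.6 53.7] roll 0.001
t 12.88 p [601.3  81.2 112.1] head 108.25 F [-0.3 -0.1 -0.8] w 47.9 j7 -0.24
shift [ 1.3 -1.4 56.1] roll -0.001
[272.86621811 244.06211348]
```

View pics/o_wrist.png

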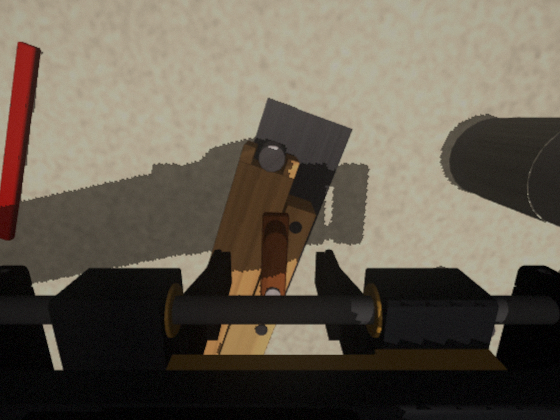

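```bash
python3 - <<'E'
from h import *
crop("pics/o_wrist.png",220,190,110,90,7,"pics/o1.png")
E
```

```text
(no output)
```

View pics/o1.png

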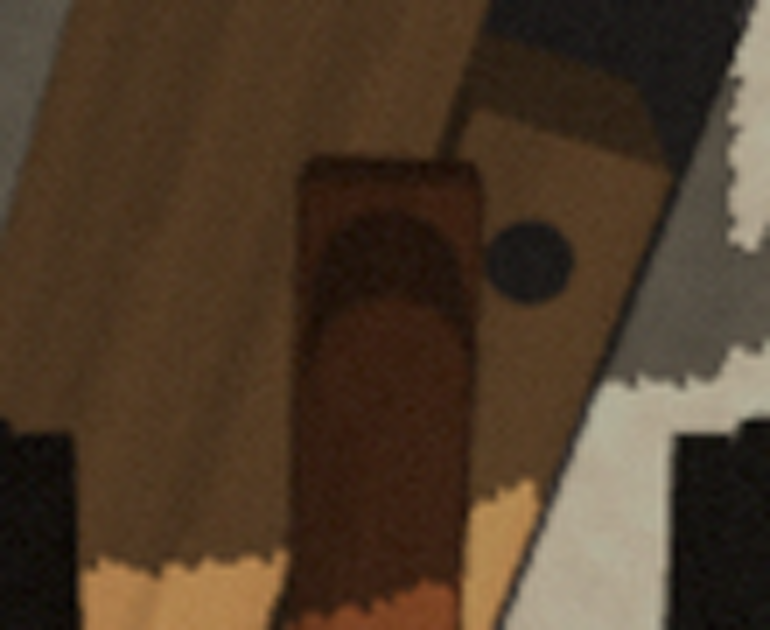

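{"fn": "jog_arm", "kwargs": {
  "series": [
    {"x":0,"y":0.5,"z":25,"roll":0,"claw":0.45},
    {"x":0,"y":0.5,"z":45,"roll":0,"claw":0.45},
    {"x":0,"y":0.5,"z":53,"roll":0,"claw":0.45},
    {"x":0,"y":0.5,"z":53,"roll":0,"claw":0.7},
    {"x":0,"y":0.5,"z":53,"roll":0,"claw":1}
  ],
  "grip_force": 10
}}

```text
time: 13.3
eef_pos: [0.602, 0.0821, 0.0597]
eef_rot: [0.001, 0.586, 0.811, 0.0]
force: [-0.3, -0.0, 0.2]
grip_width: 0.0411
```

```bash
python3 - <<'E'
from h import *
go([599.6,82,57],108.3)
E
```

```text
t 13.3 p [602.   82.1  59.7] head 108.31 F [-0.3 -0.   0.2] w 41.1 j7 -0.28
shift [ 0.6 -2.3  2.7] roll 0.0
```

{"fn": "jog_arm", "kwargs": {
  "series": [
    {"x":0,"y":0,"z":0,"roll":0,"claw":1},
    {"x":0,"y":0,"z":0,"roll":0,"claw":1},
    {"x":0,"y":0,"z":0,"roll":0,"claw":1},
    {"x":0,"y":0,"z":0,"roll":0,"claw":1},
    {"x":0,"y":0,"z":0,"roll":0,"claw":1}
  ]
}}

```text
time: 13.72
eef_pos: [0.6017, 0.0829, 0.0596]
eef_rot: [0.001, 0.585, 0.811, 0.0]
force: [-0.4, 0.1, 2.5]
grip_width: 0.0153
```

```bash
cat > btn.py <<'E'
from h import *
s,p,R=pose();P=np.array([616.9,28.6])
d=P-p[:2];r=np.linalg.norm(d)
print("r",r.round(1),"toolx->pivot bearing",np.degrees(np.arctan2(d[1],d[0])).round(1),"button angle", (np.arctan2(-d[1],-d[0])-np.radians(89.5)).round(3),"M",s["moment"].round(2))
go([617-55,29,57],179.5)
E
python3 btn.py
```

```text
r 56.3 toolx->pivot bearing -74.4 button angle 0.281 M [-0.06 -0.07 -0.04]
t 13.72 p [601.7  82.9  59.6] head 108.39 F [-0.4  0.1  2.5] w 15.3 j7 -0.28
shift [-38.6 -54.7   2.5] roll -1.241
```

```bash
cat >> btn.py <<'E'
q=R[:2,:2].T@(p[:2]-P)
for a in (6,12,18,24,30):
    t=np.radians(a);d=np.array([[np.cos(t),np.sin(t)],[-np.sin(t),np.cos(t)]])@q-q
    print(a,"x %.1f y %.1f roll %.3f"%(d[0],d[1],-t))
E
python3 btn.py
```

```text
r 56.3 toolx->pivot bearing -74.4 button angle 0.281 M [-0.06 -0.07 -0.04]
t 13.72 p [601.7  82.9  59.6] head 108.39 F [-0.4  0.1  2.5] w 15.3 j7 -0.28
shift [-38.6 -54.7   2.5] roll -1.241
6 x -0.0 y -5.9 roll -0.105
12 x -0.7 y -11.8 roll -0.209
18 x -1.9 y -17.5 roll -0.314
24 x -3.7 y -23.1 roll -0.419
30 x -6.2 y -28.5 roll -0.524
```

{"fn": "jog_arm", "kwargs": {
  "series": [
    {"x":0,"y":-5.9,"z":0,"roll":-0.105,"claw":1},
    {"x":-0.7,"y":-11.8,"z":0,"roll":-0.21,"claw":1},
    {"x":-1.9,"y":-17.5,"z":0,"roll":-0.315,"claw":1},
    {"x":-3.7,"y":-23.1,"z":0,"roll":-0.42,"claw":1},
    {"x":-3.7,"y":-23.1,"z":0,"roll":-0.42,"claw":1}
  ]
}}

```text
time: 14.13
eef_pos: [0.581, 0.0715, 0.0595]
eef_rot: [0.001, 0.402, 0.915, 0.0]
force: [0.8, -0.3, 2.7]
grip_width: 0.0157
```

```bash
python3 btn.py
```

```text
r 55.9 toolx->pivot bearing -50.1 button angle 0.705 M [-0.07 -0.39  0.02]
t 14.13 p [581.   71.5  59.5] head 132.53 F [ 0.8 -0.3  2.7] w 15.7 j7 0.08
shift [-18.4 -42.7   2.5] roll -0.82
6 x -0.0 y -5.8 roll -0.105
12 x -0.7 y -11.7 roll -0.209
18 x -1.9 y -17.4 roll -0.314
24 x -3.8 y -22.9 roll -0.419
30 x -6.2 y -28.3 roll -0.524
```

{"fn": "jog_arm", "kwargs": {
  "series": [
    {"x":0,"y":-5.8,"z":0,"roll":-0.105,"claw":1},
    {"x":-0.7,"y":-11.7,"z":0,"roll":-0.21,"claw":1},
    {"x":-1.9,"y":-17.4,"z":0,"roll":-0.315,"claw":1},
    {"x":-3.8,"y":-22.9,"z":0,"roll":-0.42,"claw":1},
    {"x":-3.8,"y":-22.9,"z":0,"roll":-0.42,"claw":1}
  ]
}}

```text
time: 14.55
eef_pos: [0.5675, 0.0531, 0.0595]
eef_rot: [0.001, 0.204, 0.979, 0.0]
force: [2.1, -0.4, 3.6]
grip_width: 0.0161
```

```bash
python3 btn.py
```

```text
r 55.1 toolx->pivot bearing -26.3 button angle 1.12 M [-0.03 -0.56 -0.  ]
t 14.55 p [567.5  53.1  59.5] head 156.41 F [ 2.1 -0.4  3.6] w 16.1 j7 0.46
shift [ -4.6 -24.3   2.5] roll -0.403
6 x -0.0 y -5.8 roll -0.105
12 x -0.7 y -11.5 roll -0.209
18 x -1.9 y -17.1 roll -0.314
24 x -3.7 y -22.6 roll -0.419
30 x -6.1 y -27.9 roll -0.524
```

{"fn": "jog_arm", "kwargs": {
  "series": [
    {"x":0,"y":-5.8,"z":0,"roll":-0.105,"claw":1},
    {"x":-0.9,"y":-11.5,"z":0,"roll":-0.21,"claw":1},
    {"x":-2.2,"y":-17.1,"z":0,"roll":-0.315,"claw":1},
    {"x":-4,"y":-22.6,"z":0,"roll":-0.42,"claw":1},
    {"x":-4,"y":-22.6,"z":0,"roll":-0.42,"claw":1}
  ]
}}

```text
time: 14.97
eef_pos: [0.5626, 0.0317, 0.0595]
eef_rot: [0.002, -0.003, 1.0, 0.001]
force: [3.8, 0.1, 2.0]
grip_width: 0.0156
```

```bash
python3 btn.py
```

```text
r 54.3 toolx->pivot bearing -3.2 button angle 1.523 M [ 0.08 -0.89 -0.05]
t 14.97 p [562.6  31.7  59.5] head -179.61 F [3.8 0.1 2. ] w 15.6 j7 0.85
shift [ 0.7 -2.7  2.5] roll -6.268
6 x 0.1 y -5.7 roll -0.105
12 x -0.5 y -11.4 roll -0.209
18 x -1.6 y -16.9 roll -0.314
24 x -3.3 y -22.4 roll -0.419
30 x -5.6 y -27.6 roll -0.524
```

{"fn": "jog_arm", "kwargs": {
  "series": [
    {"x":0,"y":-1.5,"z":0,"roll":0,"claw":1},
    {"x":0,"y":-3,"z":0,"roll":0,"claw":1},
    {"x":0,"y":-3,"z":0,"roll":0,"claw":1}
  ]
}}

```text
time: 15.22
eef_pos: [0.5626, 0.0312, 0.0595]
eef_rot: [0.002, -0.004, 1.0, 0.002]
force: [5.8, 3.9, -0.1]
grip_width: 0.0156
```

```bash
python3 btn.py
```

```text
r 54.4 toolx->pivot bearing -2.8 button angle 1.532 M [ 1.05 -1.25  0.04]
t 15.22 p [562.6  31.2  59.5] head -179.59 F [ 5.8  3.9 -0.1] w 15.6 j7 0.85
shift [ 0.6 -2.2  2.5] roll -6.267
6 x 0.0 y -5.7 roll -0.105
12 x -0.6 y -11.4 roll -0.209
18 x -1.7 y -16.9 roll -0.314
24 x -3.5 y -22.3 roll -0.419
30 x -5.8 y -27.5 roll -0.524
```

{"fn": "jog_arm", "kwargs": {
  "series": [
    {"x":0.5,"y":-1,"z":0,"roll":0,"claw":1},
    {"x":1,"y":-2,"z":0,"roll":0,"claw":1},
    {"x":1,"y":-2,"z":0,"roll":0,"claw":1}
  ]
}}

```text
time: 15.47
eef_pos: [0.5625, 0.0311, 0.0596]
eef_rot: [0.003, -0.004, 1.0, 0.004]
force: [7.7, 7.5, -4.6]
grip_width: 0.0156
```

```bash
python3 btn.py|head -3; python3 - <<'E'
from h import *
im=snapshot("top");cv2.imwrite("pics/p_top.png",im[:,:,::-1])
crop("pics/p_top.png",220,170,100,80,8,"pics/p1.png")
E
```

```text
r 54.4 toolx->pivot bearing -2.6 button angle 1.534 M [ 1.76 -1.77 -0.  ]
t 15.47 p [562.5  31.1  59.6] head -179.53 F [ 7.7  7.5 -4.6] w 15.6 j7 0.85
shift [ 0.6 -2.1  2.6] roll -6.266
```

View pics/p1.png

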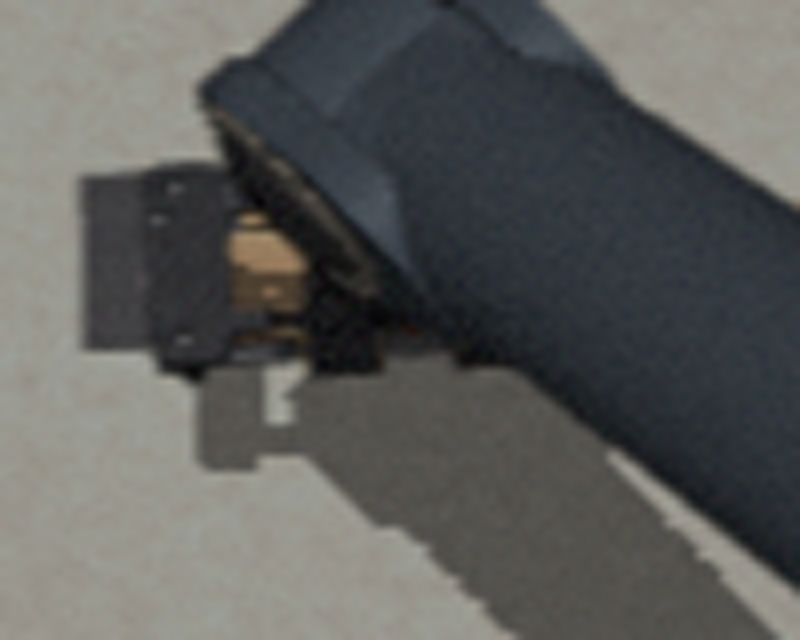

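{"fn": "jog_arm", "kwargs": {
  "series": [
    {"x":-0.5,"y":3,"z":0,"roll":0,"claw":0.5},
    {"x":-0.5,"y":3,"z":0,"roll":0,"claw":0.5},
    {"x":-0.5,"y":3,"z":0,"roll":0,"claw":0.5},
    {"x":-0.5,"y":3,"z":0,"roll":0,"claw":0.5},
    {"x":-0.5,"y":3,"z":0,"roll":0,"claw":0.5}
  ]
}}

```text
time: 15.93
eef_pos: [0.5597, 0.0288, 0.0584]
eef_rot: [-0.001, -0.004, 1.0, -0.001]
force: [-0.2, 0.6, 1.0]
grip_width: 0.0397
```

{"fn": "jog_arm", "kwargs": {
  "series": [
    {"x":0,"y":0,"z":-30,"roll":0,"claw":0.5},
    {"x":0,"y":0,"z":-70,"roll":0,"claw":0.5},
    {"x":0,"y":0,"z":-110,"roll":0,"claw":0.5},
    {"x":30,"y":20,"z":-130,"roll":0,"claw":0.5},
    {"x":60,"y":40,"z":-130,"roll":0,"claw":0.5}
  ]
}}

```text
time: 16.35
eef_pos: [0.5029, 0.0696, 0.1931]
eef_rot: [0.004, -0.003, 1.0, 0.001]
force: [-1.0, 0.3, -0.5]
grip_width: 0.0436
```

```bash
python3 - <<'E'
from h import *
go([500,-200,190],120)
E
```

```text
t 16.35 p [502.9  69.6 193.1] head -179.71 F [-1.   0.3 -0.5] w 43.6 j7 0.92
shift [   4.3 -269.6    2.5] roll -5.231
```

{"fn": "jog_arm", "kwargs": {
  "series": [
    {"x":20,"y":-38,"z":0,"roll":0,"claw":0.5},
    {"x":20,"y":-78,"z":0,"roll":0,"claw":0.5},
    {"x":20,"y":-118,"z":0,"roll":0,"claw":0.5},
    {"x":20,"y":-158,"z":0,"roll":0,"claw":0.5},
    {"x":20,"y":-198,"z":0,"roll":0,"claw":0.5}
  ]
}}

```text
time: 16.77
eef_pos: [0.4811, -0.1316, 0.1889]
eef_rot: [-0.0, -0.005, 1.0, -0.001]
force: [0.8, -0.2, -0.4]
grip_width: 0.0434
```

{"fn": "jog_arm", "kwargs": {
  "series": [
    {"x":0,"y":-40,"z":0,"roll":0,"claw":0.5},
    {"x":0,"y":-80,"z":0,"roll":0,"claw":0.5},
    {"x":0,"y":-80,"z":0,"roll":0,"claw":0.5}
  ]
}}

```text
time: 17.02
eef_pos: [0.4813, -0.2197, 0.1876]
eef_rot: [-0.001, 0.002, 1.0, -0.001]
force: [0.2, -0.2, -0.8]
grip_width: 0.0435
```

```bash
python3 - <<'E'
from h import *
for n in ["top","side"]:
  im=snapshot(n);cv2.imwrite(f"pics/q_{n}.png",im[:,:,::-1])
crop("pics/q_top.png",220,170,100,75,8,"pics/q1.png")
crop("pics/q_side.png",220,150,120,100,6,"pics/q2.png")
E
```

```text
(no output)
```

View pics/q_top.png

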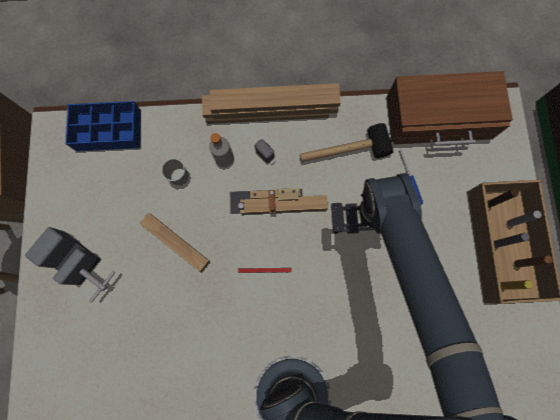

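View pics/q1.png

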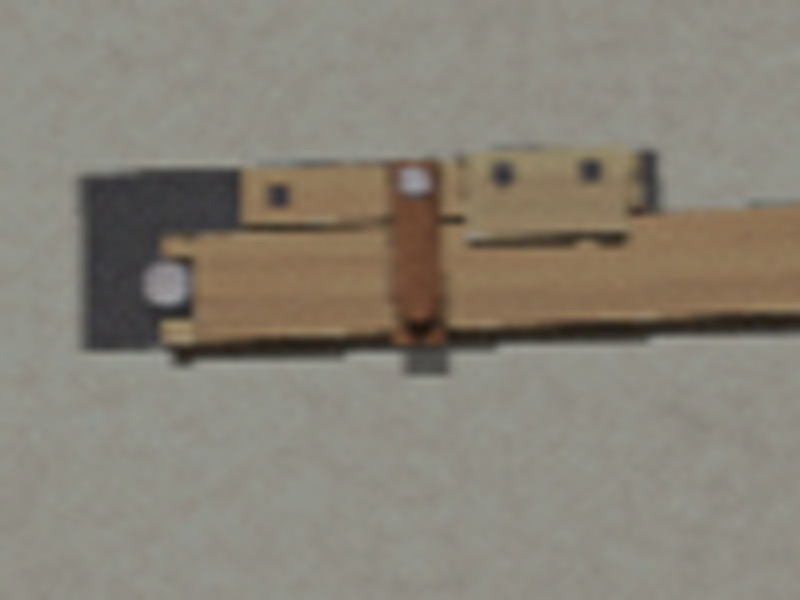

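View pics/q2.png

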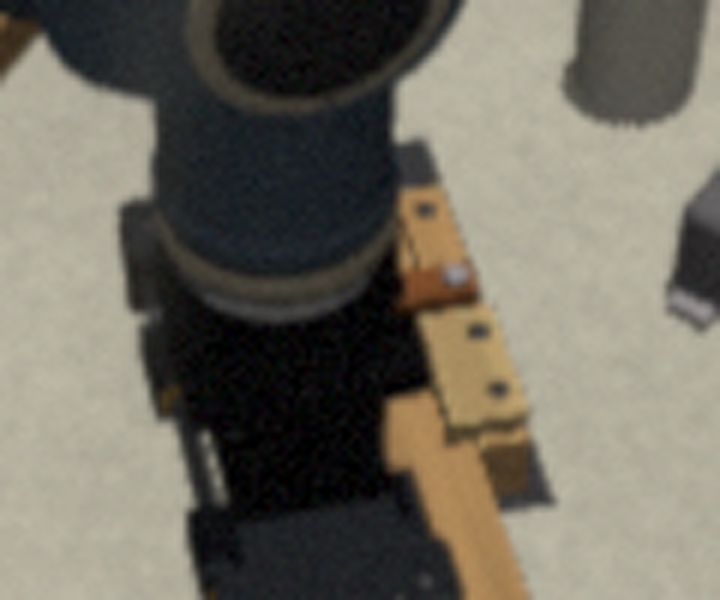

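```bash
python3 - <<'E'
from h import *
T=get_calibration("top")
f=lambda c:(220+(c[0]+.5)/8-.5,170+(c[1]+.5)/8-.5)
u=np.array([-.0087,-1]);v=np.array([1,-.0087]);P=np.array([583.6,128.6])
crop("pics/q_top.png",290,180,50,50,12,"pics/q3.png")
for n,c,z in [("up L",(165,238),.036),("up R",(760,205),.036),("lo L",(165,343),.036),("lo R",(760,315),.036),("slotfloor",(193,283),.036),("post",(167,283),.045),("fenceTopL",(240,225),.04),("fenceTopR",(385,218),.04),("baseFL",(85,350),0),("baseBR",(655,152),0)]:
    d=atz(T,f(c),z)[:2]*1000-P;print(n,"jig x %.1f y %.1f"%(d@u,d@v))
E
```

```text
up L jig x -1.4 y 21.0
up R jig x 237.7 y 24.4
lo L jig x -2.3 y -21.9
lo R jig x 235.1 y -20.7
slotfloor jig x 9.4 y 2.1
post jig x -0.1 y 0.5
fenceTopL jig x 29.1 y 24.1
fenceTopR jig x 87.1 y 24.5
baseFL jig x -38.8 y -16.1
baseBR jig x 198.5 y 57.5
```

View pics/q3.png

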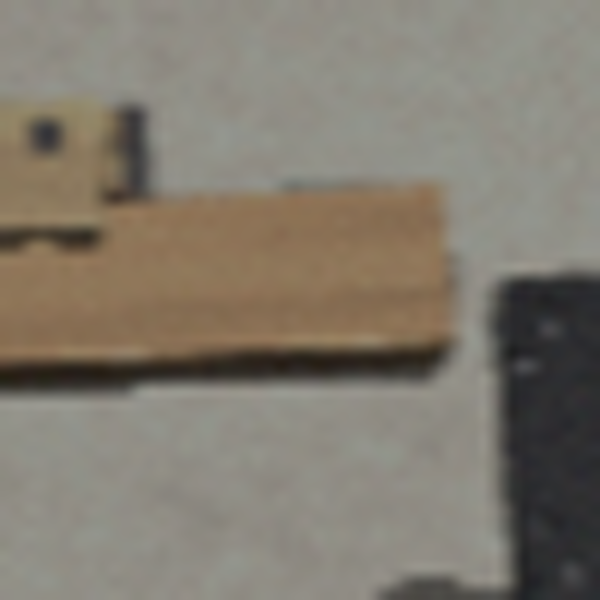

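{"fn": "jog_arm", "kwargs": {
  "series": [
    {"x":-20,"y":20,"z":-10,"roll":0.12,"claw":0.5},
    {"x":-40,"y":50,"z":-10,"roll":0.24,"claw":0.5},
    {"x":-60,"y":80,"z":-10,"roll":0.36,"claw":0.5},
    {"x":-80,"y":110,"z":-10,"roll":0.48,"claw":0.5},
    {"x":-95,"y":140,"z":-10,"roll":0.6,"claw":0.5}
  ]
}}

```text
time: 17.53
eef_pos: [0.577, -0.0649, 0.1991]
eef_rot: [0.0, 0.292, 0.956, 0.0]
force: [-0.1, 0.7, 0.3]
grip_width: 0.0437
```

{"fn": "jog_arm", "kwargs": {
  "series": [
    {"x":10,"y":0,"z":0,"roll":0.12,"claw":0.5},
    {"x":20,"y":0,"z":0,"roll":0.24,"claw":0.5},
    {"x":30,"y":0,"z":0,"roll":0.36,"claw":0.5},
    {"x":40,"y":0,"z":0,"roll":0.48,"claw":0.5},
    {"x":40,"y":0,"z":0,"roll":0.6,"claw":0.5}
  ]
}}

```text
time: 17.95
eef_pos: [0.5408, -0.0425, 0.1989]
eef_rot: [-0.001, 0.561, 0.828, -0.0]
force: [-0.1, -0.4, -1.2]
grip_width: 0.0437
```

```bash
python3 - <<'E'
from h import *
go([575,10,190],90)
c=get_calibration("wrist");print([proj(c,x).round() for x in ([.583,.128,.045],[.606,.098,.04],[.60,-.06,.04])])
E
```

```text
t 17.95 p [540.8 -42.5 198.9] head 111.79 F [-0.1 -0.4 -1.2] w 43.7 j7 0.08
shift [36.  51.2  8.9] roll 0.38
[array([387.,  45.]), array([392.,  89.]), array([318., 232.])]
```

{"fn": "jog_arm", "kwargs": {
  "series": [
    {"x":20,"y":20,"z":10,"roll":0.12,"claw":0.5},
    {"x":40,"y":40,"z":30,"roll":0.24,"claw":0.5},
    {"x":55,"y":50,"z":50,"roll":0.36,"claw":0.5},
    {"x":66,"y":50,"z":60,"roll":0.38,"claw":0.5},
    {"x":66,"y":50,"z":60,"roll":0.38,"claw":0.5}
  ]
}}

```text
time: 18.37
eef_pos: [0.5616, 0.0387, 0.1368]
eef_rot: [-0.002, 0.704, 0.71, -0.001]
force: [-0.6, 0.2, -1.0]
grip_width: 0.0436
```

```bash
python3 - <<'E'
from h import *
im=snapshot("wrist");cv2.imwrite("pics/r_wrist.png",im[:,:,::-1])
c=get_calibration("wrist");a=proj(c,[.600,.098,.04]);print(a)
crop("pics/r_wrist.png",200,20,130,200,4,"pics/r1.png")
go([575,10,190],90)
E
```

```text
[320.05247694 142.71991434]
t 18.42 p [563.1  36.6 138.1] head 90.42 F [0.5 0.1 0.8] w 43.7 j7 -0.46
shift [-26.7  11.6 -52. ] roll 0.007
```

View pics/r_wrist.png

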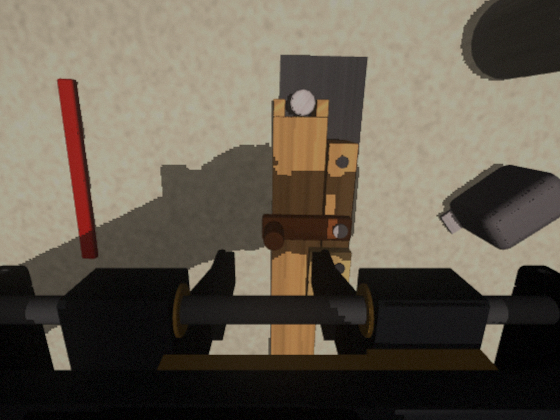

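View pics/r1.png

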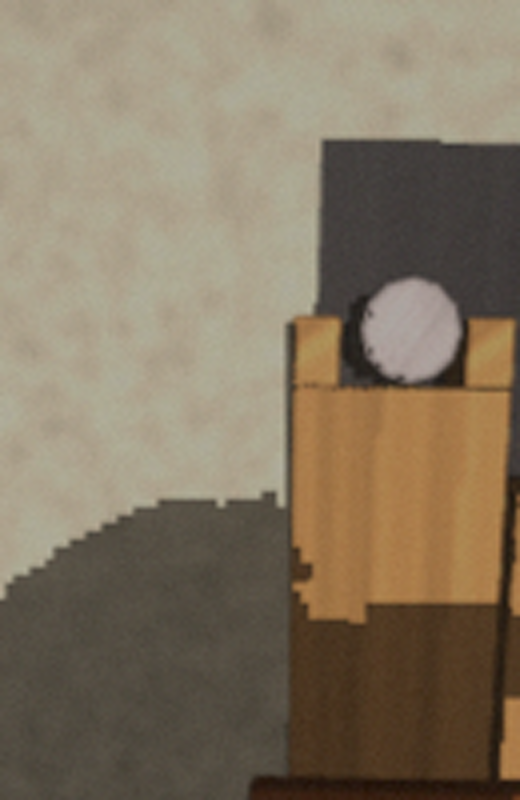

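{"fn": "jog_arm", "kwargs": {
  "series": [
    {"x":15,"y":-18,"z":0,"roll":0,"claw":1},
    {"x":30,"y":-37,"z":0,"roll":0,"claw":1},
    {"x":30,"y":-37,"z":0,"roll":0,"claw":1},
    {"x":30,"y":-37,"z":0,"roll":0,"claw":1},
    {"x":30,"y":-37,"z":0,"roll":0,"claw":1}
  ]
}}

```text
time: 18.83
eef_pos: [0.5289, 0.0627, 0.1398]
eef_rot: [0.001, 0.707, 0.707, 0.001]
force: [0.0, 0.2, -0.5]
grip_width: 0.0181
```

```bash
python3 - <<'E'
from h import *
go([525,68,20],90)
E
```

```text
t 18.83 p [528.9  62.7 139.8] head 90.01 F [ 0.   0.2 -0.5] w 18.1 j7 -0.52
shift [  5.4  -4.2 119.8] roll 0.0
```

{"fn": "jog_arm", "kwargs": {
  "series": [
    {"x":5,"y":-4,"z":40,"roll":0,"claw":1},
    {"x":5,"y":-4,"z":80,"roll":0,"claw":1},
    {"x":5,"y":-4,"z":115,"roll":0,"claw":1},
    {"x":5,"y":-4,"z":118,"roll":0,"claw":1},
    {"x":5,"y":-4,"z":118,"roll":0,"claw":1}
  ]
}}

```text
time: 19.25
eef_pos: [0.5235, 0.0676, 0.0196]
eef_rot: [-0.001, 0.707, 0.707, -0.001]
force: [-0.2, -0.2, 0.3]
grip_width: 0.0007
```

```bash
python3 - <<'E'
from h import *
go([546,68,20],90)
im=snapshot("wrist");cv2.imwrite("pics/s_wrist.png",im[:,:,::-1])
im=snapshot("side");cv2.imwrite("pics/s_side.png",im[:,:,::-1])
crop("pics/s_side.png",220,150,120,100,6,"pics/s2.png")
E
```

```text
t 19.25 p [523.5  67.6  19.6] head 89.99 F [-0.2 -0.2  0.3] w 0.7 j7 -0.67
shift [ 0.4 22.5 -0.5] roll -0.0
```

View pics/s_wrist.png

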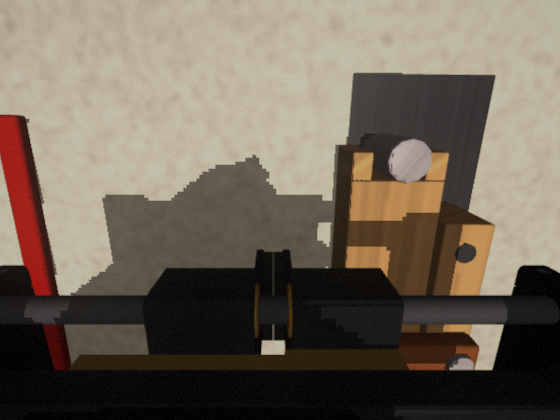

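View pics/s2.png

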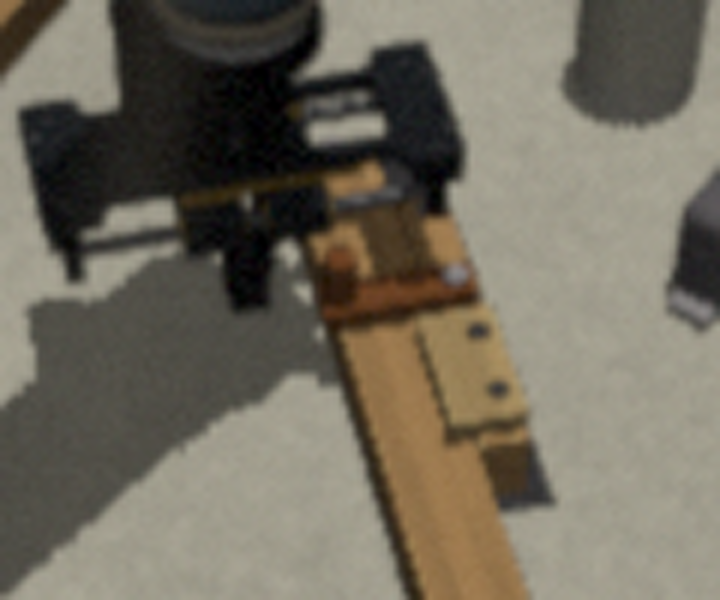

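{"fn": "jog_arm", "kwargs": {
  "series": [
    {"x":0,"y":8,"z":0,"roll":0,"claw":1},
    {"x":0,"y":14,"z":0,"roll":0,"claw":1},
    {"x":0,"y":18,"z":0,"roll":0,"claw":1},
    {"x":0,"y":20,"z":0,"roll":0,"claw":1},
    {"x":0,"y":20,"z":0,"roll":0,"claw":1}
  ]
}}

```text
time: 19.77
eef_pos: [0.5451, 0.0686, 0.0214]
eef_rot: [0.001, 0.707, 0.707, 0.001]
force: [-0.3, -0.2, 0.2]
grip_width: 0.0007
```

{"fn": "jog_arm", "kwargs": {
  "series": [
    {"x":0,"y":1,"z":0,"roll":0,"claw":1},
    {"x":0,"y":2,"z":0,"roll":0,"claw":1},
    {"x":0,"y":2,"z":0,"roll":0,"claw":1}
  ]
}}

```text
time: 20.02
eef_pos: [0.5459, 0.0686, 0.0208]
eef_rot: [0.0, 0.707, 0.707, -0.0]
force: [1.1, -0.0, -0.1]
grip_width: 0.0006
```

{"fn": "jog_arm", "kwargs": {
  "series": [
    {"x":0,"y":1,"z":0,"roll":0,"claw":1},
    {"x":0,"y":2,"z":0,"roll":0,"claw":1},
    {"x":0,"y":2,"z":0,"roll":0,"claw":1}
  ]
}}

```text
time: 20.27
eef_pos: [0.5481, 0.0686, 0.0208]
eef_rot: [0.0, 0.707, 0.707, 0.0]
force: [-0.7, -0.5, -0.2]
grip_width: 0.0001
```

```bash
python3 - <<'E'
from h import *
go([546,68,20],90)
im=snapshot("wrist");cv2.imwrite("pics/t_wrist.png",im[:,:,::-1])
crop("pics/t_wrist.png",220,100,200,150,4,"pics/t1.png")
E
```

```text
t 20.27 p [548.1  68.6  20.8] head 90.05 F [-0.7 -0.5 -0.2] w 0.1 j7 -0.66
shift [-0.6 -2.1  0.8] roll 0.001
```

View pics/t1.png

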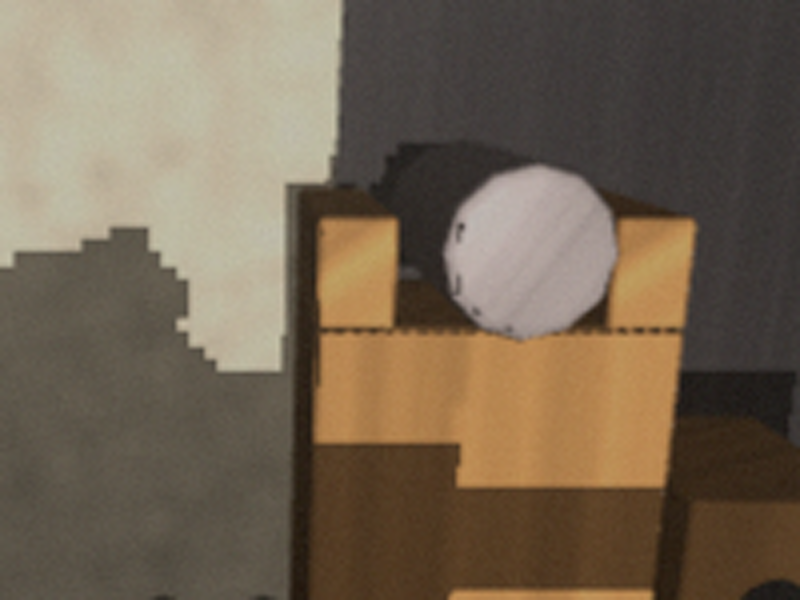

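{"fn": "jog_arm", "kwargs": {
  "series": [
    {"x":0,"y":1,"z":0,"roll":0,"claw":1},
    {"x":0,"y":2,"z":0,"roll":0,"claw":1},
    {"x":0,"y":2,"z":0,"roll":0,"claw":1}
  ]
}}

```text
time: 20.57
eef_pos: [0.5502, 0.0686, 0.0208]
eef_rot: [0.0, 0.707, 0.707, 0.0]
force: [-0.8, -0.1, 0.2]
grip_width: 0.0005
```

{"fn": "jog_arm", "kwargs": {
  "series": [
    {"x":0,"y":1,"z":0,"roll":0,"claw":1},
    {"x":0,"y":2,"z":0,"roll":0,"claw":1},
    {"x":0,"y":2,"z":0,"roll":0,"claw":1}
  ]
}}

```text
time: 20.82
eef_pos: [0.5518, 0.0687, 0.0207]
eef_rot: [-0.0, 0.707, 0.707, -0.0]
force: [-0.7, 0.2, 0.1]
grip_width: 0.0
```

{"fn": "jog_arm", "kwargs": {
  "series": [
    {"x":0,"y":1,"z":0,"roll":0,"claw":1},
    {"x":0,"y":1,"z":0,"roll":0,"claw":1}
  ]
}}

```text
time: 20.98
eef_pos: [0.5521, 0.0687, 0.0207]
eef_rot: [-0.001, 0.707, 0.707, -0.001]
force: [-2.7, 0.1, 1.8]
grip_width: 0.0005
```

{"fn": "jog_arm", "kwargs": {
  "series": [
    {"x":0,"y":1,"z":0,"roll":0,"claw":1},
    {"x":0,"y":1,"z":0,"roll":0,"claw":1}
  ]
}}

```text
time: 21.15
eef_pos: [0.5521, 0.0687, 0.0205]
eef_rot: [-0.001, 0.707, 0.708, -0.002]
force: [-5.8, 0.8, 3.8]
grip_width: 0.0007
```

{"fn": "jog_arm", "kwargs": {
  "series": [
    {"x":0,"y":1,"z":0,"roll":0,"claw":1},
    {"x":0,"y":1,"z":0,"roll":0,"claw":1}
  ]
}}

```text
time: 21.32
eef_pos: [0.5521, 0.0687, 0.0204]
eef_rot: [-0.002, 0.707, 0.708, -0.003]
force: [-7.3, 1.2, 4.7]
grip_width: 0.0006
```

```bash
python3 - <<'E'
from h import *
go([546,68,20],90)
im=snapshot("wrist");cv2.imwrite("pics/u_wrist.png",im[:,:,::-1])
crop("pics/u_wrist.png",220,100,200,150,4,"pics/u1.png")
E
```

```text
t 21.32 p [552.1  68.7  20.4] head 90.07 F [-7.3  1.2  4.7] w 0.6 j7 -0.65
shift [-0.7 -6.1  0.4] roll 0.001
```

View pics/u1.png

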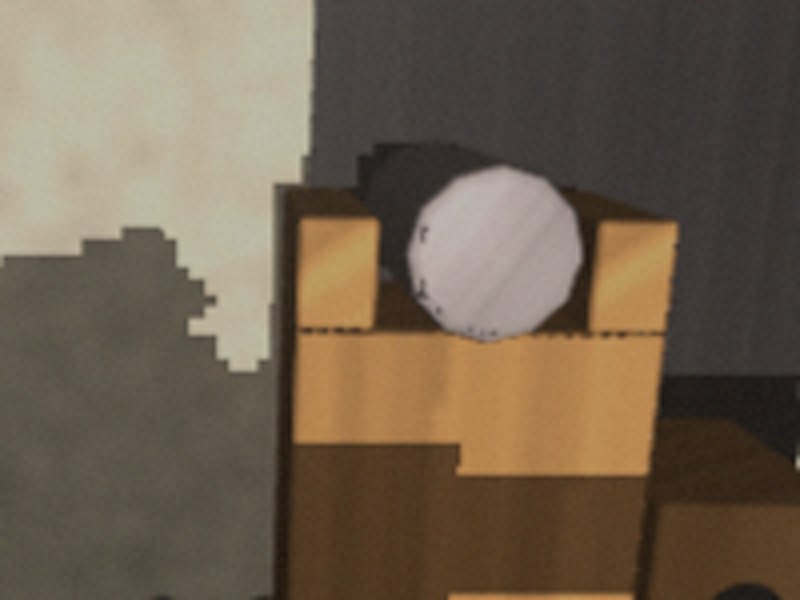

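{"fn": "jog_arm", "kwargs": {
  "series": [
    {"x":0,"y":-6,"z":0,"roll":0,"claw":1},
    {"x":0,"y":-16,"z":0,"roll":0,"claw":1},
    {"x":0,"y":-26,"z":-5,"roll":0,"claw":1},
    {"x":0,"y":-28,"z":-45,"roll":0,"claw":1},
    {"x":0,"y":-28,"z":-85,"roll":0,"claw":1}
  ]
}}

```text
time: 21.78
eef_pos: [0.5238, 0.0682, 0.1052]
eef_rot: [-0.002, 0.706, 0.708, -0.002]
force: [1.5, -0.9, 1.1]
grip_width: 0.0005
```

{"fn": "jog_arm", "kwargs": {
  "series": [
    {"x":-10,"y":0,"z":-40,"roll":0,"claw":1},
    {"x":-45,"y":0,"z":-60,"roll":0,"claw":1},
    {"x":-85,"y":0,"z":-60,"roll":0,"claw":1},
    {"x":-125,"y":0,"z":-60,"roll":0,"claw":1},
    {"x":-165,"y":0,"z":-60,"roll":0,"claw":1}
  ]
}}

```text
time: 22.2
eef_pos: [0.5267, -0.0982, 0.1671]
eef_rot: [0.002, 0.706, 0.708, 0.0]
force: [0.9, -0.2, -0.3]
grip_width: 0.0005
```

{"fn": "jog_arm", "kwargs": {
  "series": [
    {"x":-40,"y":0,"z":0,"roll":0,"claw":1},
    {"x":-80,"y":0,"z":0,"roll":0,"claw":1},
    {"x":-120,"y":0,"z":0,"roll":0,"claw":1},
    {"x":-160,"y":0,"z":0,"roll":0,"claw":1},
    {"x":-160,"y":0,"z":0,"roll":0,"claw":1}
  ]
}}

```text
time: 22.62
eef_pos: [0.5251, -0.2673, 0.1655]
eef_rot: [0.002, 0.711, 0.703, -0.002]
force: [-1.0, -1.5, 0.0]
grip_width: 0.0005
```

{"fn": "jog_arm", "kwargs": {
  "series": [
    {"x":0,"y":0,"z":0,"roll":0,"claw":1},
    {"x":0,"y":0,"z":0,"roll":0,"claw":1},
    {"x":0,"y":0,"z":0,"roll":0,"claw":1}
  ]
}}

```text
time: 22.87
eef_pos: [0.5274, -0.2543, 0.1661]
eef_rot: [0.0, 0.706, 0.708, 0.0]
force: [0.9, -0.4, 0.9]
grip_width: 0.0005
```

```bash
python3 - <<'E'
from h import *
for n in ["top","side"]:
  im=snapshot(n);cv2.imwrite(f"pics/v_{n}.png",im[:,:,::-1])
crop("pics/v_top.png",220,170,120,75,6,"pics/v1.png")
crop("pics/v_side.png",220,150,120,100,6,"pics/v2.png")
go([0,0,0])
E
```

```text
t 22.97 p [ 527.6 -254.4  166.2] head 90.24 F [-0.7 -0.5 -1. ] w 0.3 j7 0.1
shift [ 256.6 -526.6  165.9] roll None
```

View pics/v_top.png

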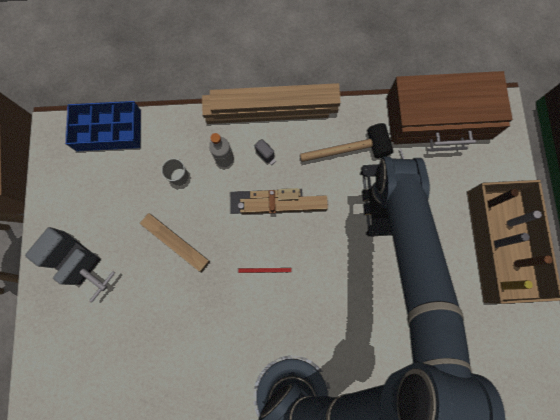

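View pics/v1.png

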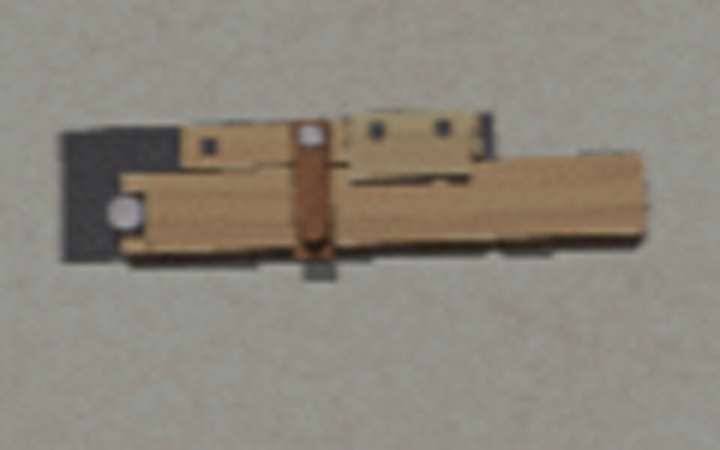

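View pics/v2.png

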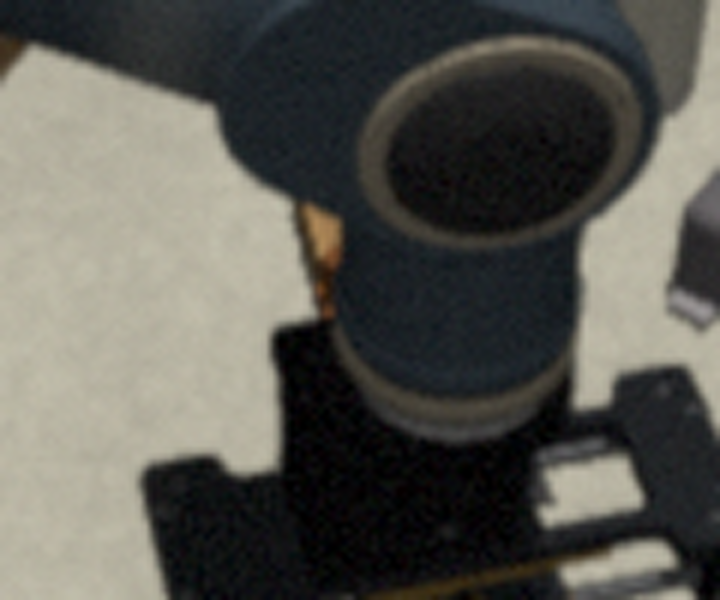

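```bash
python3 -c "
from bench import *
print(sign_off())"
```

```text
the job is handed in; nothing more can be done
None
```

The job is done and handed in at about 23 s. The slotted rail is on the post, flush along the fence under the lip, with the button turned across it.

**What I did**
- I set the rail flat at about 30° out from the fence and slid the slot onto the post until I felt about 5 N of contact. Then I let go.
- I gripped it again about 22–25 mm from its free end and swung it round the post, in under the lip, until it met the fence at about 9 N. The distance to the post stayed at 252–253 mm throughout.
- I gripped the knob and turned the button from about 0.3 rad to its stop. It did not move any further under 7.5 N.
- After locking, the post end of the rail looked about 1 mm off the fence. I pressed it in with closed fingers at up to about 7 N and backed away.

**Last checks**
- **Seating:** the top view put the slot floor 9.4 mm from the post's axis, against the post's 10 mm radius. I took this before the final press. Afterwards I checked by eye only, and the rail still looked seated and flush.
- **Button:** it looks square across the rail in the last top view. From the gripper position its angle came out at 1.53 rad rather than 1.57. The difference is about 2 mm at the knob, within the camera error.
- **Other things:** the other objects look unmoved. In the last top view the arm covered the screwdriver. It also blocked the last side view of the jig, so the final check rests on the top view.

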